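# Refit and lock a ticket machine's cash box

### The job

Stand every coin cassette on the bench upright in a bay of the grey cash box, then press the cover down until its catch holds it shut. Then hold the key that stands in the lock and, pressing only lightly, turn it gently back and forth until it drops into the hidden slot, turn it anticlockwise so the bolt lies fully across the cover, and pull the key out and put it in the white pot. Work the bolt with the key only, never force the key, and leave the other things on the bench alone.

Things in the scene. Friction and masses are not known exactly. Their poses are not given: they have to be found in the camera images.
- cas_a (a point): centre (38 mm above its underside) of a coin cassette: a plain sheet-metal block 90 long (its x) x 44 wide (its y) x 46 mm high with a flat grip rib 60 long (x) x 12 thick (y) x 30 mm high standing on its middle, 76 mm high overall, 0.25 kg; stands upright on the table; z up. From start to start 2 or 3 of the three are present
- cas_b (a point): centre (38 mm above its underside) of a coin cassette: a plain sheet-metal block 90 long (its x) x 44 wide (its y) x 46 mm high with a flat grip rib 60 long (x) x 12 thick (y) x 30 mm high standing on its middle, 76 mm high overall, 0.25 kg; stands upright on the table; z up. From start to start 2 or 3 of the three are present
- cas_c (a point): centre (38 mm above its underside) of a coin cassette: a plain sheet-metal block 90 long (its x) x 44 wide (its y) x 46 mm high with a flat grip rib 60 long (x) x 12 thick (y) x 30 mm high standing on its middle, 76 mm high overall, 0.25 kg; stands upright on the table; z up. From start to start 2 or 3 of the three are present
- cashbox: the fixed grey cash box, 118 (its x) x 224 (its y) x 82 mm high, open at the top; origin under its centre, on the table, z up. Walls and floor 4 mm. Two 40 mm high dividers make three bays side by side along y. A lock block (56 mm square) stands at its -y end; a dark catch housing (14 x 50 mm, 82 mm high) stands 88 mm out from the centre on its -x side
- bay0 (a point): floor point on which to stand a cassette in the -y bay, 33 mm from its divider and 42 mm from its outer wall (middle bay: 29 mm from both dividers); bays are 110 mm long (x); each takes one cassette, length along the box's x, either way round; floor 4 mm above the table. With all three present every bay is used
- bay1 (a point): the same for the middle bay (the box's centre), 66 mm further along the box's y
- bay2 (a point): the same for the +y bay, another 66 mm along
- cover (a joint): opening angle (rad) of the box's hinged aluminium cover: 0 shut, 1.7 to 2.0 at the start (standing open, leaning back to +x). Hinge line along the box's y at x = +61, z = 83 mm. A weak spring lifts it to about 0.4 rad unless the catch has snapped in; above that it stays where left. Pressing the free edge past the catch takes about 10 N; snapped in, it reads below 0.03 and stays
- cover_edge (a point): point on the cover's outer face, mid-width, 7 mm from its free edge and 120 mm from the hinge line. The cover is 127 mm long (towards -x when shut), 226 mm wide, 4 mm thick; shut, its outer face is 87 mm above the table. The catch is under the middle of the free edge
- key_mid (a point): centre of the panel key, half-way up its 95 mm; z along the key up to its bow, x along the bow. Lowest 10 mm: a cross-shaped bit (22 mm across, arms 6 mm thick); then a round plug 22 mm thick, 40 mm long; on top a flat black bow 50 (x) x 10 (y) x 45 mm high, its middle 25 mm above this point. 0.09 kg. At the start it stands loosely in the lock, not engaged, bit resting on the lock's core
- lock (a point): centre of the mouth of the lock's round sleeve, 90 mm above the table, at the box's -y end; axes as the box. Bore 24 mm, 26 mm deep; at its bottom the core has a cross-shaped slot, hidden by the key, in a direction that is not known; it fits every quarter turn, within 0.1 rad. key_mid is 21 mm above this point when not engaged, 11 mm when dropped in; then the key turns core and bolt
- bolt (a joint): angle (rad) of the flat dark bolt arm (105 mm from the lock's axis to its tip, 6 mm thick, its top 96 mm above the table) that the lock's core carries round the sleeve: near 0 parked beside the cover, 1.0 (end stop) locked across the cover. It grows anticlockwise seen from above. Takes about 0.15 N m, so a key that only rubs on the core does not turn it
- keypot: the fixed white key pot, a round cup 76 mm outside and about 68 mm inside at the rim, 50 mm high, floor about 5 mm thick; origin under its centre, on the table
- spray: the aluminium spray can (52 mm wide, 160 mm tall), loose, a bystander; origin under its centre
- wipes: the round wipes tub (84 mm wide, 120 mm tall), loose, a bystander; origin under its centre
- tape: the roll of tape (90 mm wide, 22 mm thick), loose, a bystander; origin under its centre
- driver: a screwdriver lying on the table, loose, a bystander
- key: the panel key itself (see key_mid); origin at the bottom of its bit

How it is judged:
By the outcome, as a careful person would: the job done as asked, in the order asked, and still so for the second after the job is handed in, with the robot touching nothing.
Of cassette_a, cassette_b, cassette_c only 2 to 3 are there at a start; the rules pass over those that are not, and their reading is None.
At some moment in a run one of cassette_a, cassette_b, cassette_c may be knocked a few centimetres aside while the robot is not near it.
It also fails if it takes over 208 s, if anything falls off the work surface, if the arm or the gripper's body presses on something with over 40 N, if the wrist force passes 120 N, or if a joint passes its speed limit or range.

### The arm

A 6-joint arm with a two-finger parallel gripper is mounted at the origin on the work surface. World frame = base frame: x ahead of the robot, y to its left, z up, the work surface at z = 0. Lengths are in m, angles in degrees, forces in N, time in s.
With the tool pointing down it reaches from about 0.275 to 0.825 m from the base axis. Payload 4.9 kg.
Tool frame: the origin (TCP) lies at the very end of the fingers, on their centre line; the grasp point (between the pads) lies 19 mm behind it; z points along the fingers, y is the direction in which the jaws open and shut (so a half turn about z gives the same grasp; the last joint's range is limited). The gripper opens to 85 mm and grips with 20 to 120 N. Pads are 22 mm wide; open, the fingers measure 114 mm over their backs; the gripper's body (76 mm by 85 mm) begins 54 mm behind the grasp point. The pads swing forward as they close: fully open they stand 13 mm farther back than shut.
Start: joints at [-84.294, 18.69, -11.035, 60.275, 0, 82.311], TCP at [0.127, -0.535, 0.231] pointing down, gripper open.
Joint ranges: [-152.03, 152.03], [-55.5, 102.48], [-74.3, 77.21], [-110.64, 120.58], [-84.22, 78.4], [-180, 180]. Speed limits (degrees/s): [147.25, 147.25, 180, 180, 180, 180].

### API

Orientations are given as [roll, pitch, yaw] about the fixed x, y, z axes, in that order (R = Rz(yaw) Ry(pitch) Rx(roll)).
In Python, from station import sense, snapshot, sign_off, look_for gives the robot as it stands.
- The arm moves only by the tool servo_tool, never from a script. Its argument "series" is a list of rows, each a list of 2 entries, a list of its own where there are three numbers: the shift along the tool's x, y, z in units of 25 mm (1.0 is 25 mm), then the turn about the tool's z in units of 6 degrees (1.0 is 6 degrees). A call has 1 to 8 rows; each row is the pose to reach, as a shift and turn from the pose commanded when the call began, along the tool's axes at that moment; what a row does not reach only later rows make up. A row lasts 1/12 s, in which the tool goes at most 41.7 mm and 7.16 degrees, less where a joint would pass 70% of its speed; a pose out of reach is approached as far as the arm can. A call with a gripper value outside its range is refused whole. "hand" is the finger opening in mm, from 0 to 85.4, set as the call begins (left out, the last holds). The fingers move at their own pace and stop on an object; "force" is the grip in N (left out, the last holds). Time passes only in rows, so rows that repeat a pose let the fingers close. It gives the time, the measured TCP pose, the force and the opening at its end, in the units of the state.
- sense(): the state, without advancing time (a new reading comes with each control period).
- snapshot(name): name is "scene" or "side" or "wrist"; returns a dict with "pixels" (384x512x3 uint8, red, green, blue), "mtx" (3x3 intrinsics, pixels), "origin" and "attitude" of the camera in the world. Camera axes: x right, y up, looking along -z (the intrinsics and any distortion apply to the point x, -y, -z); pixel columns grow to the right and rows downward; lengths in m; the calibration is good to about 2 mm. The wrist camera is an equidistant fisheye: a pixel r from the principal point sees the ray r / f radians off the axis. A picture is of the moment at which its call begins. There is no depth.
- sign_off(): hands the job in, once; it reports no verdict.
Trained networks look in the newest picture that a camera, given by its name, has taken for a name from the list of things; names that differ only in an ending like _2 or _b are one class to them, and where a whole thing is asked for, a point or a joint stands for the part that bears it (a point fixed in the world has none). Each returns a list of dicts, best first, with "p" (0 to 1); they miss things now and then, are a little off and sometimes report something else, mostly with a low value. They report only what shows in the picture. A call takes as long as a camera call.
- look_for(name, camera): "rect" ([left, top, right, bottom] in pixels, round what is visible of it).
The state is a dict: "clock": time; "qpos": joint angles; "qvel": joint speeds; "joint_efforts": joint torques, N m; "ee_pos": TCP position; "eef_rot": TCP orientation; "contact_force": force on the tool from outside, world axes, zero at the start; "torque": the same for the moment, N m; "gripper_width": finger opening in m.
Only numpy, scipy, OpenCV 4.12 (cv2) and the standard library are available. Lean on these libraries where they do the work, as an engineer would, in place of code of your own. Each camera call takes 0.05 s, during which the arm holds its last target. There are 200 camera calls.

## Working session

There is one attempt and no reset: what is moved stays moved. The work goes in short steps, Python scripts to look and compute and a tool call to move; the robot and the scene stay as the last step left them, time stands still between calls to the robot, and variables do not carry over. Pictures are saved under pics/ and viewed, about 12 in all and at most 16, crops included, and the job is handed in when it is done.

Besides the shell and the picture viewer there is one more tool, called after "Call:" as name([rows], argument=value, ...), one row to a line, values as JSON. servo_tool: Moves the arm, as the interface text tells. Its arguments: {"type":"object","properties":{"series":{"type":"array"},"hand":{"type":"number"},"force":{"type":"number"}},"required":["series"]}

```bash
ls; mkdir -p pics; cat > h.py <<'E'
import numpy as np, cv2
from station import sense, snapshot, sign_off, look_for
def snap(n, f=None):
    s=snapshot(n)
    if f: cv2.imwrite('pics/'+f, cv2.cvtColor(np.asarray(s['pixels'],np.uint8),cv2.COLOR_RGB2BGR))
    return s
def R(s):
    a=np.array(s['attitude'],float)
    if a.shape==(3,3): return a
    from scipy.spatial.transform import Rotation as Ro
    return Ro.from_euler('xyz',a,degrees=True).as_matrix()
def ray(s,u,v,fish=False):
    K=np.array(s['mtx']); x=(u-K[0,2])/K[0,0]; y=(v-K[1,2])/K[1,1]
    if fish:
        r=np.hypot(x,y); k=np.sin(r)/r if r>1e-9 else 1; d=np.array([x*k,-y*k,-np.cos(r)])
    else: d=np.array([x,-y,-1.])
    return np.array(s['origin']),R(s)@d
def at_z(s,u,v,z,fish=False):
    o,d=ray(s,u,v,fish); return o+d*(z-o[2])/d[2]
def proj(s,p,fish=False):
    K=np.array(s['mtx']); c=R(s).T@(np.array(p)-np.array(s['origin'])); x,y,z=c[0],-c[1],-c[2]
    if fish:
        r=np.hypot(x,y); t=np.arctan2(r,z); x,y=(x/r*t,y/r*t) if r>1e-9 else (0,0)
    else: x,y=x/z,y/z
    return K[0,0]*x+K[0,2],K[1,1]*y+K[1,2]
def two(s1,uv1,s2,uv2,f1=False,f2=False):
    o1,d1=ray(s1,*uv1,f1);o2,d2=ray(s2,*uv2,f2)
    d1=d1/np.linalg.norm(d1);d2=d2/np.linalg.norm(d2)
    A=np.stack([d1,-d2],1);t=np.linalg.lstsq(A,o2-o1,rcond=None)[0]
    a=o1+d1*t[0];b=o2+d2*t[1];return (a+b)/2,np.linalg.norm(a-b)
E
python3 - <<'E'
from h import *
S={}
for n in('scene','side','wrist'):
    s=S[n]=snap(n,n+'0.png'); print(n,s['mtx'],s['origin'],s['attitude'])
    for k in('cas_a','cashbox','cover','key','keypot','bolt','spray','wipes','tape','driver'):
        print(k,[(np.round(d['rect']).tolist(),round(d['p'],2)) for d in look_for(k,n)[:4]])
print(sense())
a=np.hstack([cv2.imread('pics/scene0.png')]);
E
```

```text
pics
scene [[480.79072738   0.         258.83911102]
 [  0.         480.79072738 196.41334907]
 [  0.           0.           1.        ]] [ 1.11927365 -0.49425092  1.04032297] [40.76438233  0.87658364 44.34588026]
cas_a [([313.0, 153.0, 352.0, 178.0], 0.89), ([96.0, 270.0, 135.0, 309.0], 0.84), ([259.0, 144.0, 296.0, 177.0], 0.63), ([143.0, 223.0, 181.0, 256.0], 0.2)]
cashbox [([182.0, 180.0, 315.0, 282.0], 0.94)]
cover [([234.0, 179.0, 315.0, 253.0], 0.62)]
key [([184.0, 234.0, 209.0, 257.0], 0.87), ([240.0, 178.0, 314.0, 249.0], 0.68)]
keypot [([126.0, 311.0, 158.0, 337.0], 0.93)]
bolt [([186.0, 248.0, 239.0, 264.0], 0.64)]
spray [([323.0, 168.0, 349.0, 220.0], 0.94)]
wipes [([297.0, 91.0, 322.0, 134.0], 0.88), ([185.0, 231.0, 210.0, 257.0], 0.27), ([236.0, 181.0, 315.0, 250.0], 0.21)]
tape [([220.0, 168.0, 251.0, 195.0], 0.95), ([298.0, 92.0, 324.0, 136.0], 0.7)]
driver [([142.0, 237.0, 165.0, 254.0], 0.69), ([316.0, 155.0, 351.0, 175.0], 0.61)]
side [[359.25454265   0.         250.42137146]
 [  0.         359.25454265 187.24002701]
 [  0.           0.           1.        ]] [-0.1
[... 918 characters left out ...]
pray []
wipes []
tape []
driver []
{'clock': 1.65, 'qpos': array([-8.42944640e+01,  1.86906074e+01, -1.10346723e+01,  6.02746215e+01,
       -2.45533340e-04,  8.23123190e+01]), 'qvel': array([-0.1603538 , -0.10318447, -0.05139816,  0.01833966, -0.04013776,
       -0.02654023]), 'joint_efforts': array([ 6.92959384e-04, -4.43326521e+01,  2.62751573e+01,  1.24040653e-03,
       -5.68035841e-05,  5.02703692e-07]), 'ee_pos': array([ 0.12742352, -0.53506094,  0.23127723]), 'eef_rot': array([1.79999935e+02, 2.56555096e-04, 1.33932170e+01]), 'contact_force': array([-0.09869646, -0.07824692,  1.09247205]), 'torque': array([-0.01711166, -0.02559303,  0.03368112]), 'gripper_width': 0.08516241301891574}
```

```bash
python3 - <<'E'
import cv2
a=cv2.imread('pics/scene0.png')[80:345,90:360]; cv2.imwrite('pics/a.png',cv2.resize(a,None,fx=2.22,fy=2.22,interpolation=cv2.INTER_CUBIC))
a=cv2.imread('pics/side0.png')[120:315,150:340]; cv2.imwrite('pics/b.png',cv2.resize(a,None,fx=3,fy=3,interpolation=cv2.INTER_CUBIC))
E
```

```text
(no output)
```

View pics/a.png

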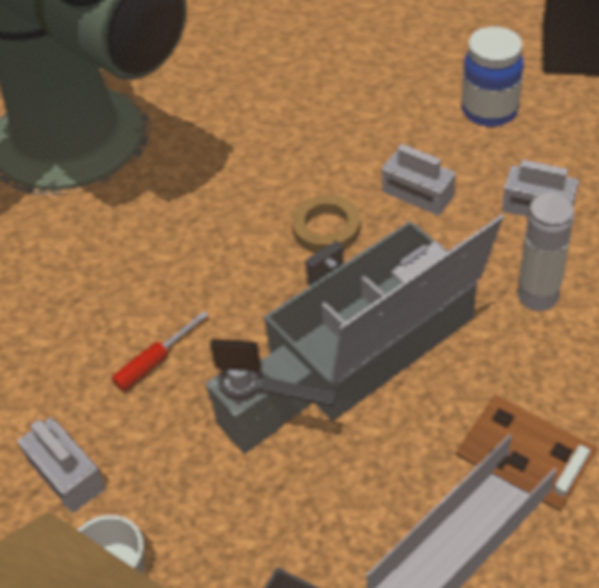

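View pics/b.png

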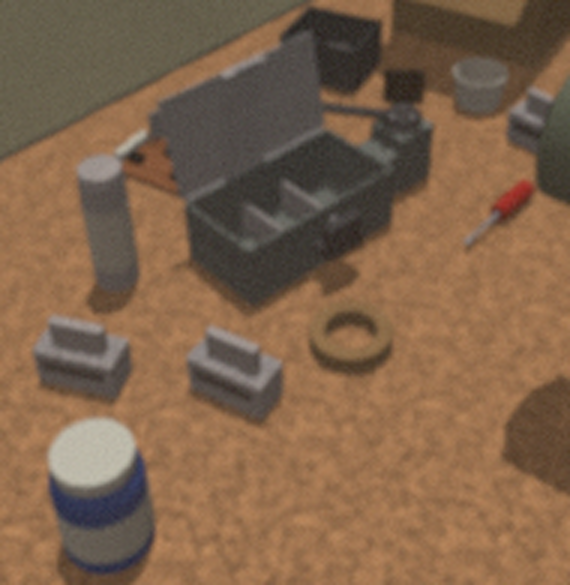

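```bash
python3 - <<'E'
from h import *
import pickle
A=lambda x,y:(x/2.22+90,y/2.22+80); B=lambda x,y:(x/3+150,y/3+120)
s=snapshot('scene');t=snapshot('side')
pr=lambda n,p:print(n,np.round(p,3))
print('scene');
for n,p,z in[('box-x-y',(267,322),.082),('box-x+y',(410,225),.082),('key sleeve',(238,380),.09),('keytop',(235,345),.14),('bolt tip',(333,395),.096),
 ('c1 ribL',(398,152),.076),('c1 ribR',(440,163),.076),('c2 ribL',(522,168),.076),('c2ribR',(568,175),.076),('c3 rib1',(38,425),.076),('c3 rib2',(70,458),.076),
 ('pot',(112,540),.05),('tape',(327,222),.022),('spray top',(551,207),.16),('wipes top',(495,45),.12),('drv tip',(205,316),.01),('drv end',(122,382),.01),('edge L',(338,375),.083)]:
    pr(n,at_z(s,*A(*p),z))
print('side')
for n,p,z in[('box-x-y',(390,178),.082),('box-x+y',(253,250),.082),('box+x+y',(190,198),.082),('box+x-y',(322,135),.082),('sleeve',(402,117),.09),
 ('c1 ribL',(207,332),.076),('c1 ribR',(259,350),.076),('c2 ribL',(52,322),.076),('c2ribR',(104,330),.076),
 ('pot',(480,70),.05),('tape',(352,330),.022),('spray top',(100,170),.16),('wipes top',(94,450),.12)]:
    pr(n,at_z(t,*B(*p),z))
E
```

```text
scene
box-x-y [ 0.509 -0.065  0.082]
box-x+y [0.525 0.154 0.082]
key sleeve [ 0.55  -0.143  0.09 ]
keytop [ 0.544 -0.135  0.14 ]
bolt tip [ 0.641 -0.088  0.096]
c1 ribL [0.421 0.242 0.076]
c1 ribR [0.475 0.264 0.076]
c2 ribL [0.557 0.33  0.076]
c2ribR [0.608 0.36  0.076]
c3 rib1 [ 0.432 -0.322  0.076]
c3 rib2 [ 0.49  -0.322  0.076]
pot [ 0.581 -0.342  0.05 ]
tape [0.406 0.125 0.022]
spray top [0.67  0.232 0.16 ]
wipes top [0.404 0.454 0.12 ]
drv tip [ 0.402 -0.079  0.01 ]
drv end [ 0.407 -0.209  0.01 ]
edge L [ 0.619 -0.061  0.083]
side
box-x-y [ 0.488 -0.041  0.082]
box-x+y [0.516 0.157 0.082]
box+x+y [0.636 0.141 0.082]
box+x-y [ 0.608 -0.054  0.082]
sleeve [ 0.552 -0.141  0.09 ]
c1 ribL [0.466 0.272 0.076]
c1 ribR [0.409 0.254 0.076]
c2 ribL [0.593 0.368 0.076]
c2ribR [0.545 0.34  0.076]
pot [ 0.583 -0.352  0.05 ]
tape [0.396 0.132 0.022]
spray top [0.664 0.236 0.16 ]
wipes top [0.398 0.459 0.12 ]
```

```bash
cat >> h.py <<'E'
def plan(*targets, start=None):
    """targets: (x,y,z,yaw[,speed mm/row]); prints rounded calls"""
    if start is None:
        s=sense(); start=(*s['ee_pos'],s['eef_rot'][2])
    p=np.array(start[:3],float); yaw=start[3]
    for t in targets:
        sp=t[4] if len(t)>4 else 38
        while True:
            d=np.array(t[:3])-p; dy=(t[3]-yaw+180)%360-180
            if abs(dy)>179: dy=-179
            L=np.linalg.norm(d)*1000
            n=max(L/sp,abs(dy)/7.0)
            if L<1 and abs(dy)<.4: break
            k=max(1,int(np.ceil(n/7-1e-6))); f=1/k
            d=d*f; dy=dy*f; a=np.radians(yaw); x=np.array([np.cos(a),np.sin(a),0]); y=np.array([np.sin(a),-np.cos(a),0])
            u=np.round(np.array([d@x,d@y,-d[2]])/.025,2); w=round(-dy/6,2)
            print(u.tolist(),w,'rows %.1f'%(n/k))
            p=p+.025*(u[0]*x+u[1]*y-u[2]*np.array([0,0,1])); yaw-=w*6
            if k==1: break
        print('  ->',np.round(p,4),round(yaw,2))
E
python3 -c "
from h import *
plan((.2,-.5,.36,40),(.50,-.20,.36,180))"
```

```text
[3.15, -0.69, -5.15] -4.43 rows 4.0
  -> [ 0.2  -0.5   0.36] 39.98
[5.63, -0.5, 0.0] -7.78 rows 6.7
[4.23, 3.76, 0.0] -7.78 rows 6.7
[0.16, 5.66, 0.0] -7.78 rows 6.7
  -> [ 0.5    -0.1999  0.36  ] 180.02
```

Call:
servo_tool([
  [[3.15, -0.69, -5.15], -4.43],
  [[3.15, -0.69, -5.15], -4.43],
  [[3.15, -0.69, -5.15], -4.43],
  [[3.15, -0.69, -5.15], -4.43],
  [[3.15, -0.69, -5.15], -4.43],
  [[3.15, -0.69, -5.15], -4.43],
])

```text
clock: 2.25
ee_pos: [0.2009, -0.5005, 0.3615]
eef_rot: [179.8, 0.1, 40.0]
contact_force: [0.3, 0.8, 0.1]
gripper_width: 0.0855
```

Call:
servo_tool([
  [[5.63, -0.5, 0], -7.78],
  [[5.63, -0.5, 0], -7.78],
  [[5.63, -0.5, 0], -7.78],
  [[5.63, -0.5, 0], -7.78],
  [[5.63, -0.5, 0], -7.78],
  [[5.63, -0.5, 0], -7.78],
  [[5.63, -0.5, 0], -7.78],
  [[5.63, -0.5, 0], -7.78],
])

```text
clock: 2.92
ee_pos: [0.2992, -0.3997, 0.3583]
eef_rot: [-179.9, -0.1, 86.6]
contact_force: [0.5, 0.0, -0.3]
gripper_width: 0.0854
```

Call:
servo_tool([
  [[4.23, 3.76, 0], -7.78],
  [[4.23, 3.76, 0], -7.78],
  [[4.23, 3.76, 0], -7.78],
  [[4.23, 3.76, 0], -7.78],
  [[4.23, 3.76, 0], -7.78],
  [[4.23, 3.76, 0], -7.78],
  [[4.23, 3.76, 0], -7.78],
  [[4.23, 3.76, 0], -7.78],
])

```text
clock: 3.58
ee_pos: [0.3994, -0.2999, 0.3588]
eef_rot: [-180.0, -0.1, 133.2]
contact_force: [-0.5, 0.2, 0.2]
gripper_width: 0.0852
```

Call:
servo_tool([
  [[0.16, 5.66, 0], -7.78],
  [[0.16, 5.66, 0], -7.78],
  [[0.16, 5.66, 0], -7.78],
  [[0.16, 5.66, 0], -7.78],
  [[0.16, 5.66, 0], -7.78],
  [[0.16, 5.66, 0], -7.78],
  [[0.16, 5.66, 0], -7.78],
  [[0.16, 5.66, 0], -7.78],
])

```text
clock: 4.25
ee_pos: [0.4997, -0.2001, 0.3591]
eef_rot: [180.0, -0.1, 179.9]
contact_force: [0.2, -0.1, 0.1]
gripper_width: 0.0856
```

```bash
python3 -c "
from h import *
s=snap('wrist','w1.png'); print(s['origin'],s['attitude'],sense()['ee_pos'],sense()['eef_rot'],sense()['clock'])
for k in ('cas_a','cashbox','key','bolt','keypot','cover'): print(k,[(np.round(d['rect']).tolist(),round(d['p'],2)) for d in look_for(k,'wrist')[:4]])
cv2.imwrite('pics/w1b.png',cv2.resize(cv2.imread('pics/w1.png'),(800,600),interpolation=cv2.INTER_CUBIC))
"
```

```text
[ 0.4174203  -0.19918753  0.50215081] [-1.87120009e+01 -6.47139156e-02  8.98776121e+01] [ 0.49967885 -0.20021793  0.359215  ] [ 1.79965404e+02 -7.21617827e-02  1.79735581e+02] 4.3
cas_a [([490.0, 166.0, 512.0, 210.0], 0.91), ([277.0, 134.0, 480.0, 286.0], 0.7), ([166.0, 87.0, 200.0, 148.0], 0.64), ([467.0, 103.0, 506.0, 150.0], 0.58)]
cashbox [([273.0, 132.0, 481.0, 286.0], 0.67), ([282.0, 171.0, 331.0, 246.0], 0.37)]
key [([286.0, 180.0, 320.0, 219.0], 0.83), ([163.0, 89.0, 200.0, 147.0], 0.46)]
bolt [([283.0, 171.0, 330.0, 246.0], 0.91), ([288.0, 180.0, 317.0, 219.0], 0.35)]
keypot [([144.0, 174.0, 189.0, 218.0], 0.94)]
cover [([335.0, 226.0, 479.0, 287.0], 0.7)]
```

View pics/w1b.png

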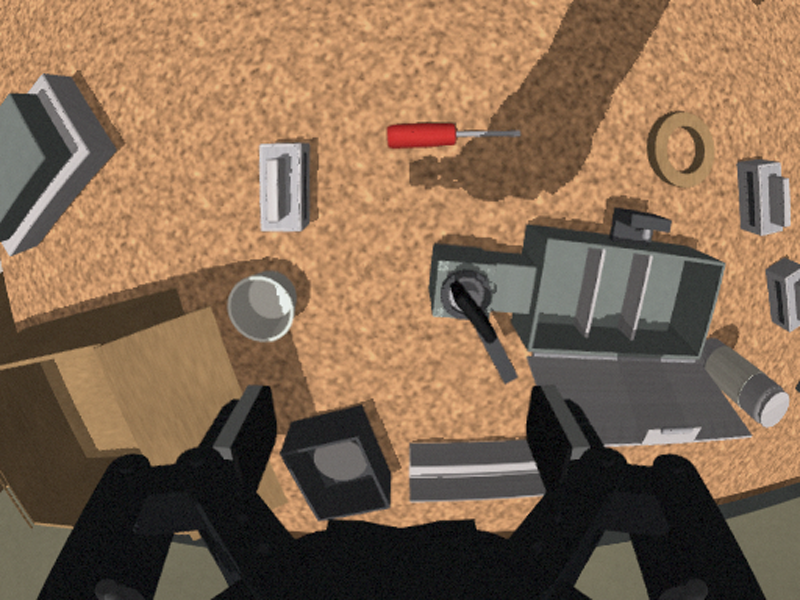

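```bash
python3 - <<'E'
from h import *
s=snapshot('wrist')
pr=lambda n,p,z:print(n,np.round(at_z(s,p[0]*.64,p[1]*.64,z,True),4))
print('nadir',np.array(proj(s,(s['origin'][0],s['origin'][1]+1e-6,0),True))/.64)
for n,p,z in[('-x-y',(526,225),.082),('-x+y',(722,264),.082),('+x+y',(699,358),.082),('+x-y',(527,353),.082),('sleeve',(466,292),.09),
('block c1',(434,245),.08),('block c2',(431,316),.08),('boltend',(510,380),.096),('bow a',(455,285),.145),('bow b',(490,338),.145),
('c3a',(271,156),.076),('c3b',(271,221),.076),('c1a',(766,168),.076),('c1b',(786,222),.076),('pot',(261,308),.05),('catch',(640,215),.082)]: pr(n,p,z)
E
```

```text
nadir [400.45923033 145.40795753]
-x-y [ 0.4887 -0.0816  0.082 ]
-x+y [0.5213 0.1594 0.082 ]
+x+y [0.6364 0.154  0.082 ]
+x-y [ 0.6208 -0.0692  0.082 ]
sleeve [ 0.5523 -0.1377  0.09  ]
block c1 [ 0.5095 -0.1681  0.08  ]
block c2 [ 0.5802 -0.1696  0.08  ]
boltend [ 0.6443 -0.0882  0.096 ]
bow a [ 0.5283 -0.1551  0.145 ]
bow b [ 0.5755 -0.1231  0.145 ]
c3a [ 0.4236 -0.3193  0.076 ]
c3b [ 0.4854 -0.3224  0.076 ]
c1a [0.4068 0.2177 0.076 ]
c1b [0.4667 0.2658 0.076 ]
pot [ 0.5829 -0.3487  0.05  ]
catch [0.4737 0.0397 0.082 ]
```

```bash
python3 -c "
from h import *
plan((.456,-.321,.14,178),(.456,-.321,.051,178,15))"
```

```text
[1.75, -4.84, 8.8] 0.32 rows 6.7
  -> [ 0.4561 -0.3211  0.14  ] 178.02
[0.0, 0.0, 3.56] 0.0 rows 5.9
  -> [ 0.4561 -0.3211  0.051 ] 178.02
```

Call:
servo_tool([
  [[1.75, -4.84, 8.8], 0.32],
  [[1.75, -4.84, 8.8], 0.32],
  [[1.75, -4.84, 8.8], 0.32],
  [[1.75, -4.84, 8.8], 0.32],
  [[1.75, -4.84, 8.8], 0.32],
  [[1.75, -4.84, 8.8], 0.32],
  [[1.75, -4.84, 8.8], 0.32],
  [[1.75, -4.84, 8.8], 0.32],
])

```text
clock: 5.32
ee_pos: [0.4544, -0.3205, 0.1378]
eef_rot: [179.8, -0.2, 177.9]
contact_force: [0.4, 0.3, 1.1]
gripper_width: 0.0858
```

```bash
python3 -c "
from h import *
s=snap('wrist','w2.png'); print(sense()['ee_pos'])
im=cv2.imread('pics/w2.png')
for p in [(.486,-.322),(.426,-.320)]:
  u,v=proj(s,(*p,.076),True); cv2.circle(im,(int(u),int(v)),2,(0,0,255),-1)
cv2.imwrite('pics/w2.png',im)
"
```

```text
[ 0.45600606 -0.32075938  0.13990792]
```

View pics/w2.png

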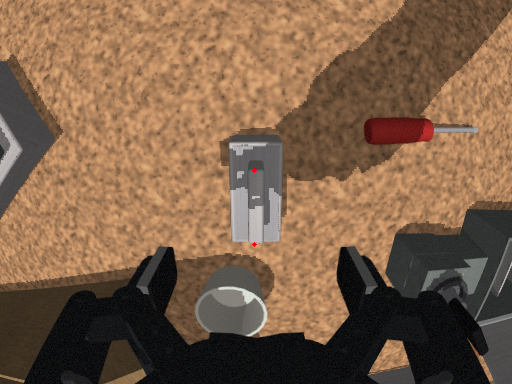

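```bash
python3 -c "
from h import *
s=snapshot('wrist')
for c in (.456,.451):
  print([np.round(proj(s,(c+dx,-.321+dy,z),True)).tolist() for dx,dy,z in [(-.045,-.022,.046),(-.045,.022,.046),(.045,-.022,.046),(.045,.022,.046),(-.03,-.006,.076),(-.03,.006,.076),(.03,-.006,.076),(.03,.006,.076)]])
a=cv2.imread('pics/w2.png')[120:255,200:310]; cv2.imwrite('pics/w2c.png',cv2.resize(a,None,fx=4,fy=4,interpolation=cv2.INTER_CUBIC))
"
```

```text
[[226.0, 141.0], [280.0, 139.0], [232.0, 241.0], [281.0, 239.0], [245.0, 167.0], [262.0, 167.0], [248.0, 242.0], [264.0, 241.0]]
[[225.0, 135.0], [280.0, 133.0], [232.0, 236.0], [281.0, 234.0], [245.0, 161.0], [261.0, 160.0], [248.0, 236.0], [264.0, 235.0]]
```

View pics/w2c.png

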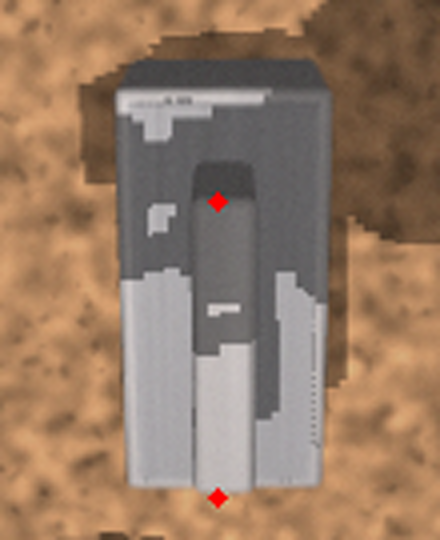

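Call:
servo_tool([
  [[0, 0, 1], 0],
  [[0, 0, 2], 0],
  [[0, 0, 3], 0],
  [[0, 0, 3.56], 0],
  [[0, 0, 3.56], 0],
  [[0, 0, 3.56], 0],
])

```text
clock: 5.92
ee_pos: [0.4577, -0.3208, 0.0527]
eef_rot: [-179.9, 0.1, 178.2]
contact_force: [0.6, -0.1, -0.0]
gripper_width: 0.0856
```

Call:
servo_tool([
  [[0, 0, 0], 0],
  [[0, 0, 0], 0],
  [[0, 0, 0], 0],
  [[0, 0, 0], 0],
  [[0, 0, 0], 0],
  [[0, 0, 0], 0],
  [[0, 0, 0], 0],
  [[0, 0, 0], 0],
], hand=5, force=50)

```text
clock: 6.58
ee_pos: [0.4566, -0.3212, 0.0515]
eef_rot: [-180.0, 0.0, 178.1]
contact_force: [-0.5, 0.2, 4.1]
gripper_width: 0.0113
```

Call:
servo_tool([
  [[0, 0, 0], 0],
  [[0, 0, 0], 0],
  [[0, 0, 0], 0],
  [[0, 0, 0], 0],
  [[0, 0, -0.5], 0],
  [[0, 0, -1], 0],
  [[0, 0, -1], 0],
  [[0, 0, -1], 0],
])

```text
clock: 7.25
ee_pos: [0.4564, -0.321, 0.0758]
eef_rot: [-180.0, 0.0, 178.1]
contact_force: [-0.5, 0.8, -2.1]
gripper_width: 0.0113
```

```bash
python3 -c "
from h import *
plan((.48,-.32,.26,178,30),(.45,-.02,.26,173,32))"
```

```text
[-0.94, 0.07, -7.37] 0.02 rows 6.2
  -> [ 0.4799 -0.32    0.2601] 177.97
[0.81, 5.98, 0.0] 0.41 rows 4.7
[1.07, 5.93, 0.0] 0.42 rows 4.7
  -> [ 0.4499 -0.02    0.2601] 172.99
```

Call:
servo_tool([
  [[-0.2, 0, -1.2], 0],
  [[-0.35, 0, -2.4], 0],
  [[-0.5, 0, -3.6], 0],
  [[-0.7, 0, -4.8], 0],
  [[-0.9, 0.07, -6], 0],
  [[-0.94, 0.07, -7.37], 0],
  [[-0.94, 0.07, -7.37], 0],
])

```text
clock: 7.83
ee_pos: [0.4825, -0.3218, 0.266]
eef_rot: [-179.7, 0.4, 178.1]
contact_force: [1.3, -1.3, -1.4]
gripper_width: 0.0109
```

Call:
servo_tool([
  [[0.1, 1, 0], 0.1],
  [[0.3, 2.2, 0], 0.2],
  [[0.5, 3.4, 0], 0.3],
  [[0.7, 4.6, 0], 0.4],
  [[0.81, 5.98, 0], 0.41],
])

```text
clock: 8.25
ee_pos: [0.4634, -0.1688, 0.2585]
eef_rot: [180.0, -0.1, 175.5]
contact_force: [1.1, 0.3, -2.0]
gripper_width: 0.0108
```

Call:
servo_tool([
  [[0.2, 1.2, 0], 0.1],
  [[0.4, 2.4, 0], 0.2],
  [[0.6, 3.6, 0], 0.3],
  [[0.8, 4.8, 0], 0.4],
  [[1.07, 5.93, 0], 0.42],
  [[1.07, 5.93, 0], 0.42],
  [[1.07, 5.93, 0], 0.42],
  [[1.07, 5.93, 0], 0.42],
])

```text
clock: 8.92
ee_pos: [0.449, -0.0202, 0.2594]
eef_rot: [-180.0, -0.1, 173.1]
contact_force: [-0.1, -0.5, -2.1]
gripper_width: 0.0111
```

```bash
python3 -c "
from h import *
s=snap('wrist','w3.png'); print(sense()['ee_pos'],sense()['eef_rot'],sense()['gripper_width'])
cv2.imwrite('pics/w3b.png',cv2.resize(cv2.imread('pics/w3.png'),(800,600),interpolation=cv2.INTER_CUBIC))
"
```

```text
[ 0.44919349 -0.02066591  0.2595764 ] [-1.79978645e+02 -4.76506191e-02  1.73076867e+02] 0.010927069174507163
```

View pics/w3b.png

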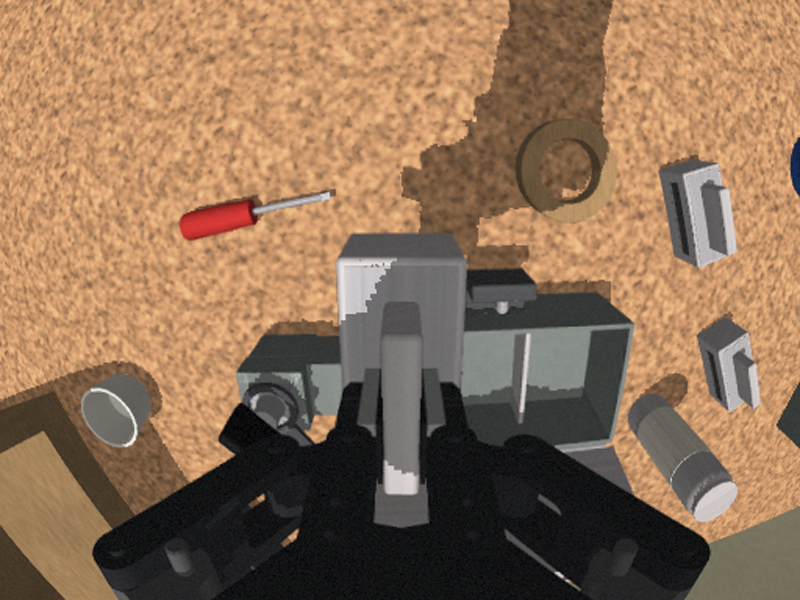

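```bash
python3 - <<'E'
from h import *
from scipy.optimize import least_squares
s=snapshot('wrist')
pr=lambda n,p,z:print(n,np.round(at_z(s,p[0]*.64,p[1]*.64,z,True),4))
for n,p,z in[('-x+y',(632,325),.082),('+x+y',(611,441),.082),('-x mid',(480,331),.082),('sleeve',(272,407),.09),('div -x',(528,336),.044),('div mid',(521,415),.044),('c1 rib a',(717,183),.076),('c1 b',(733,250),.076),('c2 a',(742,352),.076),('c2b',(755,403),.076),('tape',(567,170),.022),('spray',(714,498),.16)]: pr(n,p,z)
# held cassette bottom-front block corners
e=sense()['ee_pos'];print(e)
for n,p,z in [('rib far L',(385,304),e[2]+.024),('block far L',(339,262),e[2]-.006),('block far R',(464,262),e[2]-.006)]: pr(n,p,z)
E
python3 - <<'E'
import sys; sys.path.insert(0,'.')
E
```

```text
-x+y [0.5214 0.1613 0.082 ]
+x+y [0.6366 0.1522 0.082 ]
-x mid [0.509  0.0334 0.082 ]
sleeve [ 0.5531 -0.1375  0.09  ]
div -x [0.5361 0.0805 0.044 ]
div mid [0.6169 0.0735 0.044 ]
c1 rib a [0.4098 0.2472 0.076 ]
c1 b [0.4687 0.2688 0.076 ]
c2 a [0.572  0.2975 0.076 ]
c2b [0.6391 0.3345 0.076 ]
tape [0.3994 0.1278 0.022 ]
spray [0.6658 0.2302 0.16  ]
[ 0.44929757 -0.02092326  0.2597219 ]
rib far L [ 0.4088 -0.0191  0.2837]
block far L [ 0.4027 -0.0347  0.2537]
block far R [0.4077 0.0065 0.2537]
```

```bash
python3 -c "
from h import *
plan((.563,-.0205,.165,175,30),(.563,-.0205,.0575,175,14))"
```

```text
[-4.51, 0.57, 3.79] -0.33 rows 4.9
  -> [ 0.5629 -0.0204  0.165 ] 175.02
[-0.0, -0.0, 2.15] 0.0 rows 3.8
[-0.0, -0.0, 2.15] 0.0 rows 3.8
  -> [ 0.5629 -0.0204  0.0575] 175.02
```

Call:
servo_tool([
  [[-0.9, 0.1, 0.6], -0.1],
  [[-1.8, 0.2, 1.4], -0.2],
  [[-2.7, 0.3, 2.2], -0.33],
  [[-3.6, 0.45, 3.0], -0.33],
  [[-4.51, 0.57, 3.79], -0.33],
  [[-4.51, 0.57, 3.79], -0.33],
  [[-4.51, 0.57, 3.79], -0.33],
  [[-4.51, 0.57, 3.79], -0.33],
])

```text
clock: 9.68
ee_pos: [0.5624, -0.0203, 0.1651]
eef_rot: [-180.0, -0.1, 175.0]
contact_force: [-0.4, 0.9, -1.8]
gripper_width: 0.0111
```

Call:
servo_tool([
  [[0, 0, 0.4], 0],
  [[0, 0, 0.8], 0],
  [[0, 0, 1.2], 0],
  [[0, 0, 1.6], 0],
  [[0, 0, 2.0], 0],
  [[0, 0, 2.15], 0],
  [[0, 0, 2.15], 0],
  [[0, 0, 2.15], 0],
])

```text
clock: 10.35
ee_pos: [0.5627, -0.0193, 0.1115]
eef_rot: [180.0, -0.0, 175.1]
contact_force: [0.7, 0.1, -1.8]
gripper_width: 0.0111
```

Call:
servo_tool([
  [[0, 0, 0.4], 0],
  [[0, 0, 0.8], 0],
  [[0, 0, 1.2], 0],
  [[0, 0, 1.5], 0],
  [[0, 0, 1.8], 0],
  [[0, 0, 2.0], 0],
  [[0, 0, 2.15], 0],
  [[0, 0, 2.15], 0],
])

```text
clock: 11.02
ee_pos: [0.5623, -0.0193, 0.0571]
eef_rot: [180.0, -0.1, 175.1]
contact_force: [-0.2, 0.6, -2.2]
gripper_width: 0.0108
```

Call:
servo_tool([
  [[0, 0, 0.05], 0],
  [[0, 0, 0.05], 0],
  [[0, 0, 0.05], 0],
  [[0, 0, 0.05], 0],
  [[0, 0, -0.5], 0],
  [[0, 0, -1.5], 0],
  [[0, 0, -3], 0],
  [[0, 0, -4.6], 0],
], hand=36)

```text
clock: 11.68
ee_pos: [0.5616, -0.0192, 0.1735]
eef_rot: [180.0, -0.2, 175.1]
contact_force: [1.2, 0.2, 0.1]
gripper_width: 0.0363
```

```bash
python3 -c "
from h import *
plan((.562,-.0205,.31,177),(.50,.24,.31,190))"
```

```text
[-0.02, -0.05, -5.46] -0.32 rows 3.6
  -> [ 0.562  -0.0205  0.31  ] 177.01
[1.51, 5.14, -0.0] -1.08 rows 3.5
[0.92, 5.27, -0.0] -1.08 rows 3.5
  -> [0.5    0.2399 0.31  ] 189.97
```

Call:
servo_tool([
  [[0, 0, -5.46], -0.32],
  [[0, 0, -5.46], -0.32],
  [[0, 0, -5.46], -0.32],
  [[0, 0, -5.46], -0.32],
], hand=70)

```text
clock: 12.02
ee_pos: [0.5653, -0.0197, 0.3174]
eef_rot: [-179.9, 0.6, 177.0]
contact_force: [0.7, -0.0, 0.4]
gripper_width: 0.0698
```

Call:
servo_tool([
  [[1.51, 5.14, 0], -1.08],
  [[1.51, 5.14, 0], -1.08],
  [[1.51, 5.14, 0], -1.08],
  [[1.51, 5.14, 0], -1.08],
])

```text
clock: 12.35
ee_pos: [0.5302, 0.1155, 0.3104]
eef_rot: [179.9, 0.0, -176.2]
contact_force: [0.6, -1.1, -0.2]
gripper_width: 0.0696
```

Call:
servo_tool([
  [[0.92, 5.27, 0], -1.08],
  [[0.92, 5.27, 0], -1.08],
  [[0.92, 5.27, 0], -1.08],
  [[0.92, 5.27, 0], -1.08],
  [[0.92, 5.27, 0], -1.08],
  [[0.92, 5.27, 0], -1.08],
  [[0.92, 5.27, 0], -1.08],
])

```text
clock: 12.93
ee_pos: [0.5012, 0.2399, 0.3097]
eef_rot: [-180.0, 0.0, -170.1]
contact_force: [0.6, -0.7, -0.0]
gripper_width: 0.0699
```

```bash
python3 -c "
from h import *
s=snap('wrist','w4.png'); print(sense()['ee_pos'],sense()['eef_rot'],sense()['gripper_width'])
cv2.imwrite('pics/w4b.png',cv2.resize(cv2.imread('pics/w4.png'),(800,600),interpolation=cv2.INTER_CUBIC))
"
```

```text
[0.50138661 0.23966154 0.30962841] [-1.79975211e+02  1.07396701e-02 -1.70129576e+02] 0.0701520528496273
```

View pics/w4b.png

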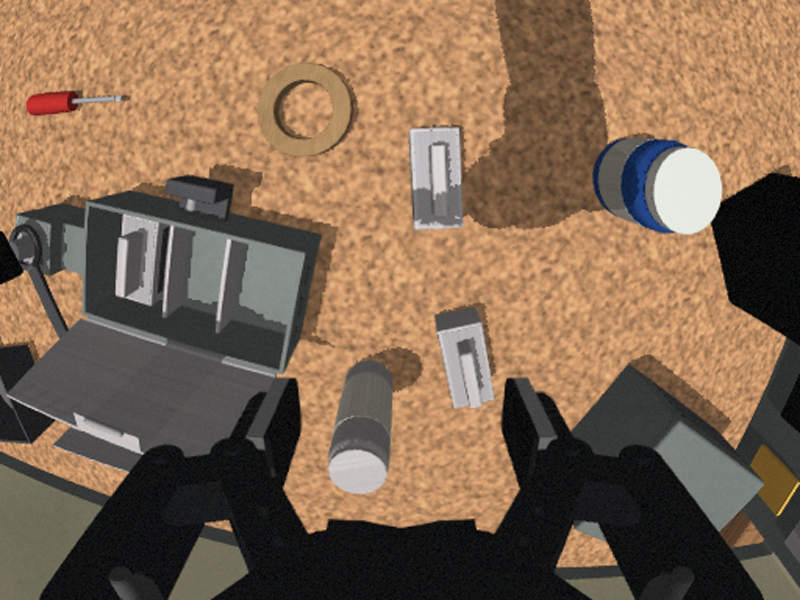

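```bash
python3 - <<'E'
from h import *
s=snapshot('wrist')
P=lambda p,z:at_z(s,p[0]*.64,p[1]*.64,z,True)[:2]
for n,c,r in [('c1',[(410,128),(461,126),(463,228),(414,229)],[(438,145),(441,215)]),('c2',[(441,333),(484,325),(493,402),(454,408)],[(463,350),(474,405)])]:
    q=np.array([P(p,.046) for p in c]); d=(q[3]+q[2]-q[0]-q[1])/2
    print(n,'block',q.mean(0).round(4),np.degrees(np.arctan2(d[1],d[0])).round(1),np.linalg.norm(d).round(4),np.linalg.norm(q[1]-q[0]).round(3))
    q=np.array([P(p,.076) for p in r]); d=q[1]-q[0]; print(' rib',q.mean(0).round(4),np.degrees(np.arctan2(d[1],d[0])).round(1),np.linalg.norm(d).round(4))
plan((.437,.259,.16,193.,30),(.437,.259,.0515,193.,14))
E
```

```text
c1 block [0.4427 0.2625] 12.3 0.0899 0.044
 rib [0.4424 0.262 ] 13.1 0.0573
c2 block [0.6181 0.329 ] 20.7 0.0871 0.042
 rib [0.6134 0.3241] 23.4 0.0604
[2.41, 1.21, 5.99] -0.53 rows 5.5
  -> [0.4369 0.2591 0.1599] -166.97
[-0.0, -0.0, 2.17] 0.0 rows 3.9
[-0.0, -0.0, 2.17] 0.0 rows 3.9
  -> [0.4369 0.2591 0.0514] -166.97
```

Call:
servo_tool([
  [[2.16, 1.29, 5.99], -0.45],
  [[2.16, 1.29, 5.99], -0.45],
  [[2.16, 1.29, 5.99], -0.45],
  [[2.16, 1.29, 5.99], -0.45],
  [[2.16, 1.29, 5.99], -0.45],
  [[2.16, 1.29, 5.99], -0.45],
  [[2.16, 1.29, 5.99], -0.45],
])

```text
clock: 13.62
ee_pos: [0.4447, 0.2633, 0.1619]
eef_rot: [180.0, 0.2, -167.4]
contact_force: [0.2, 0.2, 1.8]
gripper_width: 0.07
```

Call:
servo_tool([
  [[0, 0, 1], 0],
  [[0, 0, 2], 0],
  [[0, 0, 3], 0],
  [[0, 0, 4], 0],
  [[0, 0, 4.34], 0],
  [[0, 0, 4.34], 0],
  [[0, 0, 4.34], 0],
])

```text
clock: 14.2
ee_pos: [0.4443, 0.2638, 0.053]
eef_rot: [180.0, 0.2, -167.4]
contact_force: [-0.6, 1.0, -0.0]
gripper_width: 0.0699
```

Call:
servo_tool([
  [[0, 0, 0], 0],
  [[0, 0, 0], 0],
  [[0, 0, 0], 0],
  [[0, 0, 0], 0],
  [[0, 0, 0], 0],
  [[0, 0, 0], 0],
  [[0, 0, 0], 0],
  [[0, 0, 0], 0],
], hand=5)

```text
clock: 14.87
ee_pos: [0.4422, 0.2634, 0.0515]
eef_rot: [-180.0, 0.0, -167.3]
contact_force: [-0.1, -1.0, 2.9]
gripper_width: 0.0115
```

Call:
servo_tool([
  [[0, 0, 0], 0],
  [[0, 0, 0], 0],
  [[0, 0, -0.5], 0],
  [[0, 0, -1.4], 0],
  [[0, 0, -2.4], 0],
  [[0, 0, -3.6], 0],
  [[0, 0, -5], 0],
  [[0, 0, -5], 0],
])

```text
clock: 15.53
ee_pos: [0.4452, 0.265, 0.1818]
eef_rot: [179.9, 0.5, -167.3]
contact_force: [1.4, 1.2, -2.1]
gripper_width: 0.0107
```

```bash
python3 -c "
from h import *
plan((.48,.16,.24,184,30),(.568,.0452,.165,175,28),(.568,.0452,.0575,175,14))"
```

```text
[-0.44, -4.4, -2.33] 1.45 rows 4.2
  -> [0.4801 0.1601 0.24  ] -176.01
[-3.19, -4.83, 3.0] 1.5 rows 5.8
  -> [0.568  0.0451 0.165 ] -185.01
[0.0, 0.0, 2.15] -0.0 rows 3.8
[0.0, 0.0, 2.15] -0.0 rows 3.8
  -> [0.568  0.0451 0.0575] -185.01
```

Call:
servo_tool([
  [[-0.1, -1.1, -0.6], 0.4],
  [[-0.2, -2.2, -1.2], 0.8],
  [[-0.3, -3.3, -1.8], 1.1],
  [[-0.44, -4.4, -2.33], 1.45],
  [[-0.44, -4.4, -2.33], 1.45],
])

```text
clock: 15.95
ee_pos: [0.4796, 0.155, 0.236]
eef_rot: [-179.9, 0.2, -176.4]
contact_force: [1.6, 0.6, -2.1]
gripper_width: 0.0108
```

Call:
servo_tool([
  [[-0.6, -0.9, 0.4], 0.3],
  [[-1.2, -1.8, 0.9], 0.6],
  [[-1.8, -2.7, 1.5], 0.9],
  [[-2.4, -3.6, 2.2], 1.2],
  [[-3.0, -4.5, 2.8], 1.5],
  [[-3.19, -4.83, 2.8], 1.5],
  [[-3.19, -4.83, 2.8], 1.5],
  [[-3.19, -4.83, 2.8], 1.5],
])

```text
clock: 16.62
ee_pos: [0.5641, 0.0439, 0.1637]
eef_rot: [180.0, -0.1, 175.0]
contact_force: [0.2, 0.1, -2.4]
gripper_width: 0.0111
```

```bash
python3 -c "
from h import *
s=snap('wrist','w5.png'); print(sense()['ee_pos'],sense()['eef_rot'])
plan((.568,.0452,.0575,175,7))"
```

```text
[0.56412335 0.04444303 0.16426193] [ 1.79955528e+02 -7.46850430e-02  1.75017386e+02]
[-0.05, 0.01, 1.42] 0.0 rows 5.1
[-0.05, 0.02, 1.43] 0.0 rows 5.1
[-0.05, 0.01, 1.42] 0.0 rows 5.1
  -> [0.5679 0.0451 0.0575] 175.02
```

Call:
servo_tool([
  [[-0.15, 0.03, 0], 0],
  [[-0.15, 0.03, 0.4], 0],
  [[-0.15, 0.03, 0.8], 0],
  [[-0.15, 0.03, 1.2], 0],
  [[-0.15, 0.03, 1.6], 0],
  [[-0.15, 0.03, 2.0], 0],
  [[-0.15, 0.03, 2.4], 0],
  [[-0.15, 0.03, 2.4], 0],
])

```text
clock: 17.33
ee_pos: [0.5668, 0.0441, 0.1018]
eef_rot: [-180.0, -0.2, 175.0]
contact_force: [-0.8, 0.6, -3.6]
gripper_width: 0.011
```

Call:
servo_tool([
  [[0, 0, 0.4], 0],
  [[0, 0, 0.8], 0],
  [[0, 0, 1.2], 0],
  [[0, 0, 1.6], 0],
  [[0, 0, 1.85], 0],
  [[0, 0, 1.85], 0],
  [[0, 0, 1.85], 0],
])

```text
clock: 17.92
ee_pos: [0.5684, 0.044, 0.0578]
eef_rot: [-180.0, -0.1, 175.0]
contact_force: [0.9, -0.6, -3.4]
gripper_width: 0.0109
```

Call:
servo_tool([
  [[0, 0, 0.05], 0],
  [[0, 0, 0.05], 0],
  [[0, 0, 0.05], 0],
  [[0, 0, 0.05], 0],
  [[0, 0, -0.5], 0],
  [[0, 0, -1.5], 0],
  [[0, 0, -3], 0],
  [[0, 0, -4.6], 0],
], hand=36)

```text
clock: 18.58
ee_pos: [0.5675, 0.0441, 0.1737]
eef_rot: [-180.0, -0.2, 175.0]
contact_force: [1.8, -0.6, -0.6]
gripper_width: 0.0361
```

```bash
python3 -c "
from h import *
plan((.568,.0452,.31,180),(.58,.27,.28,202))"
```

```text
[-0.02, 0.05, -5.45] -0.84 rows 3.6
  -> [0.5681 0.0453 0.3099] 180.01
[-0.48, 8.99, 1.2] -3.66 rows 6.0
  -> [0.58   0.27   0.2799] 201.97
```

Call:
servo_tool([
  [[0, 0, -5.45], -0.84],
  [[0, 0, -5.45], -0.84],
  [[0, 0, -5.45], -0.84],
  [[0, 0, -5.45], -0.84],
], hand=70)

```text
clock: 18.92
ee_pos: [0.5712, 0.0439, 0.3175]
eef_rot: [-180.0, 0.6, -180.0]
contact_force: [0.6, 0.6, 0.4]
gripper_width: 0.0699
```

Call:
servo_tool([
  [[-0.48, 8.99, 1.2], -3.66],
  [[-0.48, 8.99, 1.2], -3.66],
  [[-0.48, 8.99, 1.2], -3.66],
  [[-0.48, 8.99, 1.2], -3.66],
  [[-0.48, 8.99, 1.2], -3.66],
  [[-0.48, 8.99, 1.2], -3.66],
  [[-0.48, 8.99, 1.2], -3.66],
  [[-0.48, 8.99, 1.2], -3.66],
])

```text
clock: 19.58
ee_pos: [0.5802, 0.2697, 0.2793]
eef_rot: [-180.0, -0.0, -157.9]
contact_force: [-0.3, 0.1, -0.2]
gripper_width: 0.0698
```

```bash
python3 -c "
from h import *
s=snap('wrist','w6.png'); print(sense()['ee_pos'],sense()['eef_rot'])
cv2.imwrite('pics/w6b.png',cv2.resize(cv2.imread('pics/w6.png'),(800,600),interpolation=cv2.INTER_CUBIC))
"
```

```text
[0.58049885 0.26861736 0.27964762] [-1.79966451e+02 -8.22112863e-03 -1.57993949e+02]
```

View pics/w6b.png

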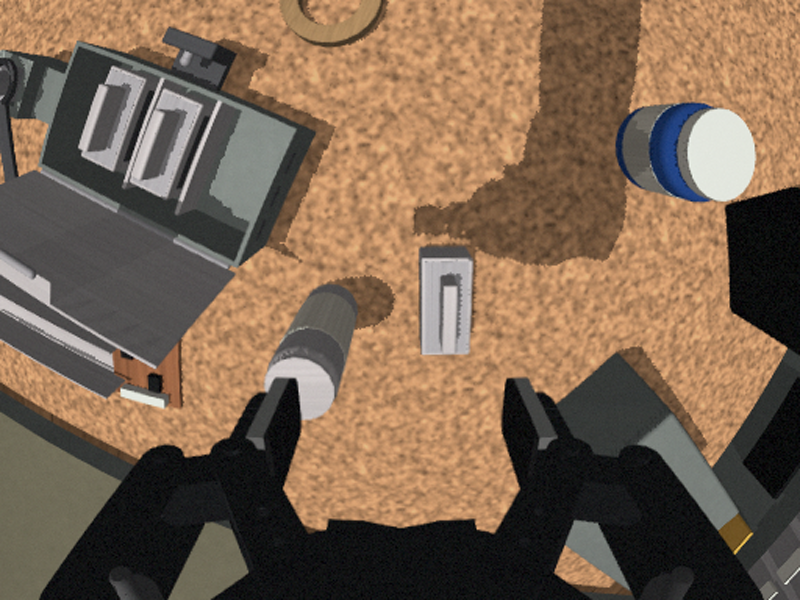

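```bash
python3 - <<'E'
from h import *
s=snapshot('wrist')
P=lambda p,z:at_z(s,p[0]*.64,p[1]*.64,z,True)[:2]
for n,c,r in [('c2',[(421,258),(471,258),(469,353),(423,355)],[(450,286),(450,349)])]:
    q=np.array([P(p,.046) for p in c]); d=(q[3]+q[2]-q[0]-q[1])/2
    m=q.mean(0);a=np.degrees(np.arctan2(d[1],d[0]))
    print(n,'block',m.round(4),a.round(1),np.linalg.norm(d).round(4),np.linalg.norm(q[1]-q[0]).round(3))
    q=np.array([P(p,.076) for p in r]); d=q[1]-q[0]; print(' rib',q.mean(0).round(4),np.degrees(np.arctan2(d[1],d[0])).round(1),np.linalg.norm(d).round(4))
    for p in [(300,390)]: print('spray',P(p,.16))
plan((*m,.16,180+a,30),(*m,.0515,180+a,14))
E
```

```text
c2 block [0.6166 0.3265] 23.9 0.0888 0.042
 rib [0.6147 0.326 ] 24.2 0.0545
spray [0.67156414 0.23437373]
[-2.21, 1.64, 4.8] -0.33 rows 4.6
  -> [0.6167 0.3266 0.1599] -156.08
[0.0, -0.0, 2.17] 0.0 rows 3.9
[0.0, -0.0, 2.17] 0.0 rows 3.9
  -> [0.6167 0.3266 0.0514] -156.08
```

Call:
servo_tool([
  [[-2.21, 1.64, 4.8], -0.33],
  [[-2.21, 1.64, 4.8], -0.33],
  [[-2.21, 1.64, 4.8], -0.33],
  [[-2.21, 1.64, 4.8], -0.33],
  [[-2.21, 1.64, 4.8], -0.33],
  [[-2.21, 1.64, 4.8], -0.33],
  [[-2.21, 1.64, 4.8], -0.33],
], hand=55)

```text
clock: 20.27
ee_pos: [0.6177, 0.3265, 0.1623]
eef_rot: [-180.0, 0.2, -156.1]
contact_force: [-0.7, -0.5, 1.0]
gripper_width: 0.0553
```

Call:
servo_tool([
  [[0, 0, 1], 0],
  [[0, 0, 2], 0],
  [[0, 0, 3], 0],
  [[0, 0, 4], 0],
  [[0, 0, 4.34], 0],
  [[0, 0, 4.34], 0],
  [[0, 0, 4.34], 0],
])

```text
clock: 20.85
ee_pos: [0.6176, 0.3273, 0.0532]
eef_rot: [-180.0, 0.1, -156.1]
contact_force: [0.1, -0.7, 0.1]
gripper_width: 0.0551
```

Call:
servo_tool([
  [[0, 0, 0], 0],
  [[0, 0, 0], 0],
  [[0, 0, 0], 0],
  [[0, 0, 0], 0],
  [[0, 0, 0], 0],
  [[0, 0, 0], 0],
  [[0, 0, 0], 0],
  [[0, 0, 0], 0],
], hand=5)

```text
clock: 21.52
ee_pos: [0.6174, 0.3278, 0.0526]
eef_rot: [-180.0, 0.1, -156.0]
contact_force: [-1.0, -1.5, 6.0]
gripper_width: 0.0108
```

Call:
servo_tool([
  [[0, 0, 0], 0],
  [[0, 0, -0.5], 0],
  [[0, 0, -1.4], 0],
  [[0, 0, -2.6], 0],
  [[0, 0, -4], 0],
  [[0, 0, -5.2], 0],
  [[0, 0, -6.6], 0],
  [[0, 0, -7.6], 0],
])

```text
clock: 22.18
ee_pos: [0.6166, 0.3276, 0.2447]
eef_rot: [-180.0, 0.1, -156.0]
contact_force: [0.6, 0.1, -1.1]
gripper_width: 0.0107
```

Call:
servo_tool([
  [[0, 0, 0], 0],
  [[0, 0, 0], 0],
  [[0, 0, 0], 0],
])

```text
clock: 22.43
ee_pos: [0.6157, 0.3272, 0.2399]
eef_rot: [180.0, -0.1, -156.0]
contact_force: [-0.6, -0.7, -3.1]
gripper_width: 0.0108
```

```bash
python3 -c "
from h import *
plan((.574,.111,.24,175,29),(.574,.111,.165,175,14))"
```

```text
[2.52, -3.61, -0.0] 2.41 rows 3.8
[1.54, -4.13, -0.0] 2.42 rows 3.8
  -> [0.5739 0.111  0.2399] -185.02
[-0.0, 0.0, 3.0] -0.0 rows 5.4
  -> [0.5739 0.111  0.1649] -185.02
```

Call:
servo_tool([
  [[0.6, -0.9, 0], 0.6],
  [[1.2, -1.8, 0], 1.2],
  [[1.8, -2.7, 0], 1.8],
  [[2.52, -3.61, 0], 2.41],
  [[2.52, -3.61, 0], 2.41],
  [[2.52, -3.61, 0], 2.41],
])

```text
clock: 22.93
ee_pos: [0.5942, 0.2178, 0.2391]
eef_rot: [-180.0, -0.2, -170.6]
contact_force: [0.2, 1.4, -2.8]
gripper_width: 0.0114
```

Call:
servo_tool([
  [[0.4, -1.0, 0], 0.6],
  [[0.8, -2.0, 0], 1.2],
  [[1.2, -3.0, 0], 1.8],
  [[1.54, -4.13, 0], 2.42],
  [[1.54, -4.13, 1], 2.42],
  [[1.54, -4.13, 2], 2.42],
  [[1.54, -4.13, 3], 2.42],
  [[1.54, -4.13, 3], 2.42],
])

```text
clock: 23.6
ee_pos: [0.5707, 0.1116, 0.16]
eef_rot: [-179.9, -0.6, 175.0]
contact_force: [-1.1, -1.2, -3.6]
gripper_width: 0.0107
```

```bash
python3 -c "
from h import *
s=snap('wrist','w7.png'); print(sense()['ee_pos'],sense()['eef_rot'])
plan((.574,.111,.0575,175,7))"
```

```text
[0.5718681  0.11174324 0.16257088] [-179.949368     -0.44291828  175.04477764]
[-0.03, -0.01, 1.4] 0.0 rows 5.0
[-0.03, -0.01, 1.4] 0.0 rows 5.0
[-0.03, -0.0, 1.4] 0.01 rows 5.0
  -> [0.5741 0.1111 0.0576] 174.98
```

Call:
servo_tool([
  [[0, 0, 0], 0],
  [[0, 0, 0.4], 0],
  [[0, 0, 0.8], 0],
  [[0, 0, 1.2], 0],
  [[0, 0, 1.6], 0],
  [[0, 0, 2.0], 0],
  [[0, 0, 2.4], 0],
  [[0, 0, 2.4], 0],
])

```text
clock: 24.32
ee_pos: [0.573, 0.111, 0.1034]
eef_rot: [-180.0, -0.2, 175.0]
contact_force: [-0.8, 0.4, -2.1]
gripper_width: 0.0112
```

Call:
servo_tool([
  [[0, 0, 0.4], 0],
  [[0, 0, 0.8], 0],
  [[0, 0, 1.2], 0],
  [[0, 0, 1.6], 0],
  [[0, 0, 1.87], 0],
  [[0, 0, 1.87], 0],
  [[0, 0, 1.87], 0],
])

```text
clock: 24.9
ee_pos: [0.5743, 0.1112, 0.0587]
eef_rot: [-180.0, -0.1, 175.0]
contact_force: [-0.1, 0.2, -2.1]
gripper_width: 0.0108
```

Call:
servo_tool([
  [[0, 0, 0.05], 0],
  [[0, 0, 0.05], 0],
  [[0, 0, 0.05], 0],
  [[0, 0, 0.05], 0],
  [[0, 0, -0.5], 0],
  [[0, 0, -1.5], 0],
  [[0, 0, -3], 0],
  [[0, 0, -4.6], 0],
], hand=36)

```text
clock: 25.57
ee_pos: [0.5734, 0.1111, 0.1746]
eef_rot: [-180.0, -0.2, 175.0]
contact_force: [1.5, -0.3, -0.6]
gripper_width: 0.0363
```

```bash
python3 -c "
from h import *
plan((.574,.11,.31,178),(.50,.03,.33,175))"
```

```text
[-0.03, -0.04, -5.42] -0.5 rows 3.6
  -> [0.574  0.1101 0.3101] 177.98
[2.85, -3.31, -0.8] 0.5 rows 2.9
  -> [0.4999 0.0299 0.3301] 174.98
```

Call:
servo_tool([
  [[0, 0, -5.42], -0.5],
  [[0, 0, -5.42], -0.5],
  [[0, 0, -5.42], -0.5],
  [[0, 0, -5.42], -0.5],
], hand=0)

```text
clock: 25.9
ee_pos: [0.5772, 0.1114, 0.3179]
eef_rot: [179.9, 0.7, 178.0]
contact_force: [1.0, 0.5, 1.2]
gripper_width: 0.0
```

Call:
servo_tool([
  [[2.85, -3.31, -0.8], 0.5],
  [[2.85, -3.31, -0.8], 0.5],
  [[2.85, -3.31, -0.8], 0.5],
  [[2.85, -3.31, -0.8], 0.5],
  [[2.85, -3.31, -0.8], 0.5],
  [[2.85, -3.31, -0.8], 0.5],
])

```text
clock: 26.4
ee_pos: [0.5009, 0.0312, 0.3299]
eef_rot: [180.0, 0.1, 175.0]
contact_force: [-1.9, -0.2, -0.8]
gripper_width: -0.0
```

```bash
python3 -c "
from h import *
s=snap('wrist','w8.png'); print(sense()['ee_pos'],sense()['eef_rot'],sense()['contact_force'])
cv2.imwrite('pics/w8b.png',cv2.resize(cv2.imread('pics/w8.png'),(800,600),interpolation=cv2.INTER_CUBIC))
snap('scene','s8.png')
"
```

```text
[0.50106915 0.03143863 0.32959471] [1.79981721e+02 1.98194789e-02 1.75001057e+02] [0.30669421 0.26423603 0.47406301]
```

View pics/w8b.png

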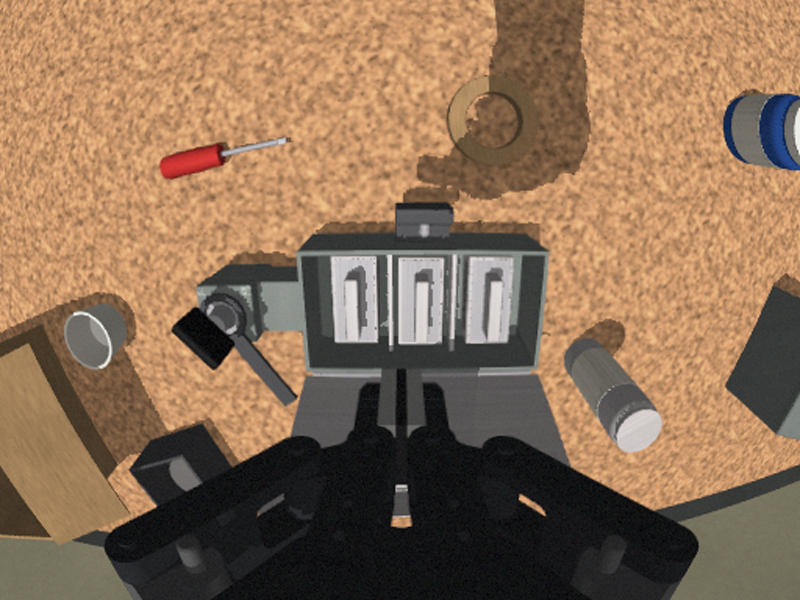

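```bash
python3 - <<'E'
from h import *
s=snapshot('scene')
c=np.array([.5693,.0452,0]);ex=np.array([np.cos(np.radians(-5)),np.sin(np.radians(-5)),0]);ey=np.array([-ex[1],ex[0],0])
o,d=ray(s,502/2.22+90,218/2.22+80)
t=((c-o)@ey+.113)/(d@ey); p=o+t*d
lx=(p-c)@ex; print('edge corner local x,z',lx,p[2],'angle',np.degrees(np.arctan2(p[2]-.083,-(lx-.061))),np.hypot(p[2]-.083,lx-.061))
w=snapshot('wrist')
P=lambda q,z:at_z(w,q[0]*.64,q[1]*.64,z,True)
for z in (.158,.113):
    print(z,[P(q,z).round(4).tolist() for q in [(172,328),(193,308),(235,348),(217,369)]])
print('sleeve',P((222,314),.09),'bolt',P((290,400),.096))
for n,q in [('board',(530,450)),('boardfar',(590,450)),('railend',(505,440)),('rail2',(370,580)),('dark',(280,580))]: print(n,at_z(s,q[0]/2.22+90,q[1]/2.22+80,.03).round(3))
print(sense()['ee_pos'])
f=lambda x,y:(c+x*ex+y*ey).round(4)
for x in (.15,.12,.09,.0,-.055): print(x,f(x,0),f(x,.03))
E
```

```text
edge corner local x,z 0.08309088630235953 0.19910850148160597 angle 100.77238370117301 0.11819133375137059
0.158 [[0.5349, -0.1535, 0.158], [0.5197, -0.1299, 0.158], [0.5553, -0.1016, 0.158], [0.5728, -0.1219, 0.158]]
0.113 [[0.5515, -0.1812, 0.113], [0.5342, -0.1542, 0.113], [0.5748, -0.1218, 0.113], [0.5949, -0.145, 0.113]]
sleeve [ 0.54981645 -0.13758698  0.09      ] bolt [ 0.64044425 -0.08604867  0.096     ]
board [0.812 0.038 0.03 ]
boardfar [0.858 0.083 0.03 ]
railend [0.784 0.029 0.03 ]
rail2 [ 0.79  -0.187  0.03 ]
dark [ 0.726 -0.249  0.03 ]
[0.50095059 0.03168844 0.32922229]
0.15 [0.7187 0.0321 0.    ] [0.7213 0.062  0.    ]
0.12 [0.6888 0.0347 0.    ] [0.6915 0.0646 0.    ]
0.09 [0.659  0.0374 0.    ] [0.6616 0.0672 0.    ]
0.0 [0.5693 0.0452 0.    ] [0.5719 0.0751 0.    ]
-0.055 [0.5145 0.05   0.    ] [0.5171 0.0799 0.    ]
```

Call:
servo_tool([
  [[-8.08, 0.78, 0], 0],
  [[-8.08, 0.78, 0], 0],
  [[-8.08, 0.78, 0], 0],
  [[-8.08, 0.78, 0], 0],
  [[-8.08, 0.78, 0], 0],
  [[-8.08, 0.78, 0], 0],
  [[-8.08, 0.78, 0], 0],
])

```text
clock: 27.18
ee_pos: [0.7049, 0.0333, 0.3249]
eef_rot: [-180.0, -0.3, 175.0]
contact_force: [-0.5, 0.4, -1.1]
gripper_width: -0.0001
```

Call:
servo_tool([
  [[0, 0, 1.3], 0],
  [[0, 0, 2.6], 0],
  [[0, 0, 3.9], 0],
  [[0, 0, 5.2], 0],
  [[0, 0, 6.58], 0],
  [[0, 0, 6.58], 0],
  [[0, 0, 6.58], 0],
])

```text
clock: 27.77
ee_pos: [0.701, 0.0333, 0.1648]
eef_rot: [-180.0, -0.2, 175.0]
contact_force: [-1.2, -0.5, 0.0]
gripper_width: 0.0
```

Call:
servo_tool([
  [[0.4, 0, 0], 0],
  [[0.8, 0, 0], 0],
  [[1.2, 0, 0], 0],
  [[1.5, 0, 0], 0],
  [[1.8, 0, 0], 0],
  [[2.1, 0, 0], 0],
  [[2.4, 0, 0], 0],
  [[2.6, 0, 0], 0],
])

```text
clock: 28.43
ee_pos: [0.6422, 0.0383, 0.1711]
eef_rot: [180.0, 0.6, 175.0]
contact_force: [2.3, -0.0, 11.7]
gripper_width: -0.0003
```

Call:
servo_tool([
  [[0.3, 0, 0], 0],
  [[0.6, 0, 0], 0],
  [[0.9, 0, 0], 0],
  [[1.2, 0, 0], 0],
  [[1.5, 0, 0], 0],
  [[1.8, 0, 0], 0],
  [[2.1, 0, 0], 0],
  [[2.4, 0, 0], 0],
])

```text
clock: 29.1
ee_pos: [0.5781, 0.0438, 0.1651]
eef_rot: [-180.0, -0.0, 175.0]
contact_force: [2.1, -0.7, 0.3]
gripper_width: 0.0003
```

```bash
python3 -c "
from h import *
s=sense(); p=s['ee_pos']-np.array([.5693,.0452,0]); c,n=np.cos(np.radians(5)),np.sin(np.radians(5))
print('local',p[0]*c-p[1]*n,p[0]*n+p[1]*c,p[2],s['contact_force'])
snap('side','d9.png');a=cv2.imread('pics/d9.png')[110:240,180:340]; cv2.imwrite('pics/d9.png',cv2.resize(a,None,fx=4,fy=4,interpolation=cv2.INTER_CUBIC))"
```

```text
local 0.008841824040508796 -0.0006624774437445661 0.16506210970030746 [ 2.05368343 -0.69409045  0.28311364]
```

View pics/d9.png

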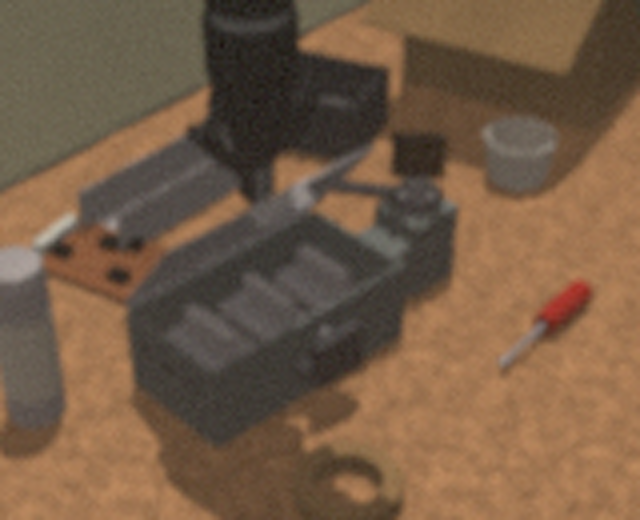

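Call:
servo_tool([
  [[0.35, 0, 0.1], 0],
  [[0.7, 0, 0.3], 0],
  [[1.05, 0, 0.55], 0],
  [[1.36, 0, 0.8], 0],
  [[1.55, 0, 1.1], 0],
  [[1.75, 0, 1.5], 0],
  [[1.9, 0, 1.8], 0],
  [[1.96, 0, 2.0], 0],
])

```text
clock: 29.82
ee_pos: [0.5293, 0.0481, 0.1144]
eef_rot: [-180.0, -0.1, 175.0]
contact_force: [0.7, -0.2, 2.2]
gripper_width: -0.0001
```

Call:
servo_tool([
  [[0.05, 0, 0.2], 0],
  [[0.1, 0, 0.4], 0],
  [[0.15, 0, 0.6], 0],
  [[0.2, 0, 0.75], 0],
  [[0.2, 0, 0.9], 0],
  [[0.2, 0, 1.0], 0],
  [[0.2, 0, 1.05], 0],
  [[0.2, 0, 1.05], 0],
])

```text
clock: 30.48
ee_pos: [0.5249, 0.0485, 0.0885]
eef_rot: [180.0, -0.0, 175.0]
contact_force: [0.2, 0.2, -0.4]
gripper_width: 0.0001
```

Call:
servo_tool([
  [[0, 0, 0.04], 0],
  [[0, 0, 0.08], 0],
  [[0, 0, 0.12], 0],
  [[0, 0, 0.12], 0],
  [[0, 0, 0.12], 0],
])

```text
clock: 30.9
ee_pos: [0.5251, 0.0485, 0.0869]
eef_rot: [-180.0, 0.0, 175.0]
contact_force: [-4.1, -0.0, 10.0]
gripper_width: -0.0001
```

Call:
servo_tool([
  [[0.1, 0, 0.04], 0],
  [[0.2, 0, 0.08], 0],
  [[0.3, 0, 0.1], 0],
  [[0.3, 0, 0.1], 0],
  [[0.3, 0, 0.1], 0],
])

```text
clock: 31.32
ee_pos: [0.5242, 0.0486, 0.0869]
eef_rot: [180.0, 0.7, 175.0]
contact_force: [6.0, -0.5, 11.6]
gripper_width: -0.0001
```

Call:
servo_tool([
  [[0, 0, -0.5], 0],
  [[0, 0, -1.5], 0],
  [[0, 0, -3], 0],
  [[0, 0, -4.5], 0],
  [[0, 0, -6], 0],
  [[0, 0, -7], 0],
  [[0, 0, -7], 0],
])

```text
clock: 31.9
ee_pos: [0.521, 0.049, 0.2644]
eef_rot: [180.0, 0.6, 175.0]
contact_force: [0.2, -0.9, -0.3]
gripper_width: -0.0
```

```bash
python3 -c "
from h import *
snap('side','d10.png');a=cv2.imread('pics/d10.png')[110:240,180:340]; cv2.imwrite('pics/d10.png',cv2.resize(a,None,fx=4,fy=4,interpolation=cv2.INTER_CUBIC))
plan((.51,-.15,.27,200),(.53,-.14,.27,220))"
```

```text
[-0.31, -7.97, -0.34] -4.17 rows 5.2
  -> [ 0.5101 -0.1501  0.27  ] 200.0
[-0.89, 0.11, 0.0] -3.33 rows 2.9
  -> [ 0.53   -0.1399  0.27  ] 219.98
```

View pics/d10.png

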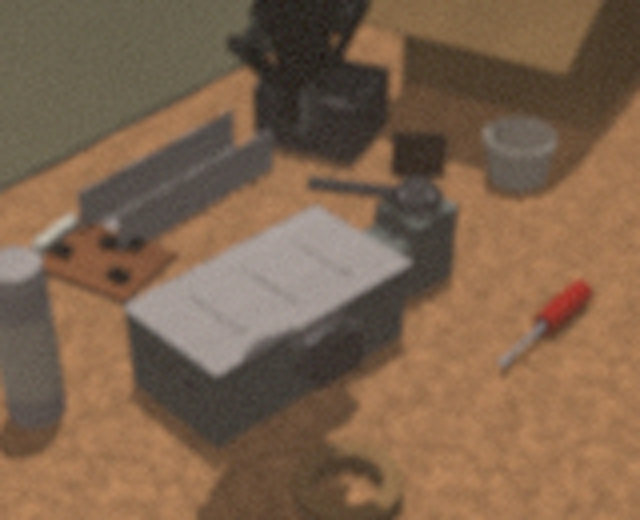

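Call:
servo_tool([
  [[-0.31, -7.97, -0.3], -4.17],
  [[-0.31, -7.97, -0.3], -4.17],
  [[-0.31, -7.97, -0.3], -4.17],
  [[-0.31, -7.97, -0.3], -4.17],
  [[-0.31, -7.97, -0.3], -4.17],
  [[-0.31, -7.97, -0.3], -4.17],
  [[-0.31, -7.97, -0.3], -4.17],
], hand=50)

```text
clock: 32.53
ee_pos: [0.5071, -0.1523, 0.2643]
eef_rot: [179.9, -0.1, -160.3]
contact_force: [-0.2, -0.3, 0.0]
gripper_width: 0.0498
```

Call:
servo_tool([
  [[-1.7, 0.5, 0.8], -3.33],
  [[-1.7, 0.5, 0.8], -3.33],
  [[-1.7, 0.5, 0.8], -3.33],
  [[-1.7, 0.5, 0.8], -3.33],
  [[-1.7, 0.5, 0.8], -3.33],
  [[-1.7, 0.5, 0.8], -3.33],
  [[-1.7, 0.5, 0.8], -3.33],
])

```text
clock: 33.12
ee_pos: [0.5434, -0.1233, 0.2461]
eef_rot: [180.0, 0.0, -140.1]
contact_force: [0.1, 0.6, 0.6]
gripper_width: 0.0499
```

```bash
python3 -c "
from h import *
s=snap('wrist','w11.png'); e=sense();print(e['ee_pos'],e['eef_rot'])
np.savez('w11.npz',**{k:np.array(v) for k,v in s.items()})
cv2.imwrite('pics/w11b.png',cv2.resize(cv2.imread('pics/w11.png'),(800,600),interpolation=cv2.INTER_CUBIC))
"
```

```text
[ 0.54348378 -0.12355443  0.24616041] [-1.79991722e+02  8.10713475e-03 -1.40080911e+02]
```

View pics/w11b.png

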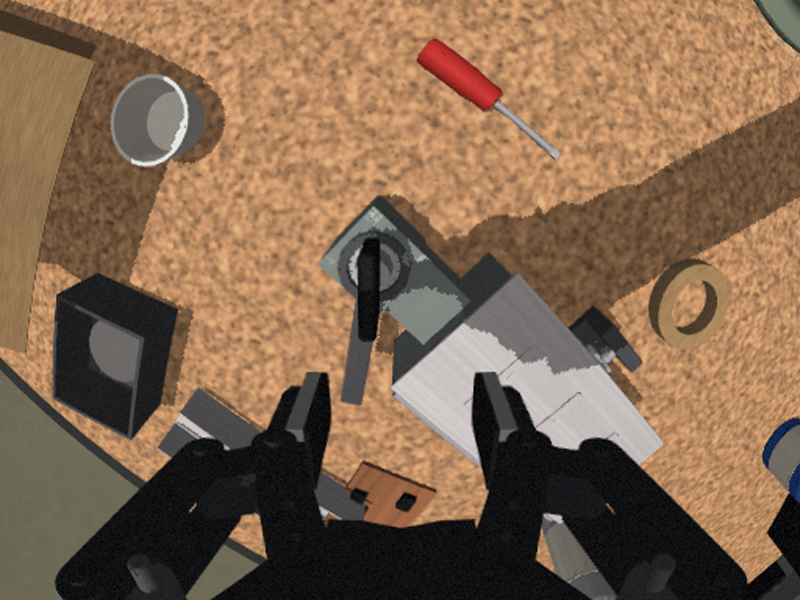

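```bash
python3 - <<'E'
from h import *
z=np.load('w11.npz'); s={k:z[k] for k in z}
P=lambda q,h:at_z(s,q[0]*.64,q[1]*.64,h,True).round(4)
a=P((370,247),.1585);b=P((368,338),.1585);print(a,b,np.linalg.norm(a-b),np.degrees(np.arctan2(*(b-a)[1::-1])),(a+b)/2)
print('sleeve',P((374,265),.09))
for p in [(.5515,-.1375)]:
  for h,r in((.1585,.025),(.09,.017)):
    for g in (0,40,90,130,180,220,270,310): 
      u=proj(s,(p[0]+r*np.cos(np.radians(g)),p[1]+r*np.sin(np.radians(g)),h),True); print(h,g,np.round(np.array(u)/.64))
im=cv2.imread('pics/w11.png')[125:245,190:300]; cv2.imwrite('pics/w11c.png',cv2.resize(im,None,fx=5,fy=5,interpolation=cv2.INTER_CUBIC))
E
```

```text
[ 0.5295 -0.1548  0.1585] [ 0.5695 -0.1241  0.1585] 0.05042310978113113 37.506238726282604 [ 0.5495  -0.13945  0.1585 ]
sleeve [ 0.552  -0.1387  0.09  ]
0.1585 0 [341. 332.]
0.1585 40 [371. 342.]
0.1585 90 [406. 327.]
0.1585 130 [417. 299.]
0.1585 180 [400. 264.]
0.1585 220 [368. 253.]
0.1585 270 [332. 270.]
0.1585 310 [322. 299.]
0.09 0 [360. 284.]
0.09 40 [376. 290.]
0.09 90 [396. 281.]
0.09 130 [401. 265.]
0.09 180 [392. 246.]
0.09 220 [376. 241.]
0.09 270 [356. 250.]
0.09 310 [351. 266.]
```

View pics/w11c.png

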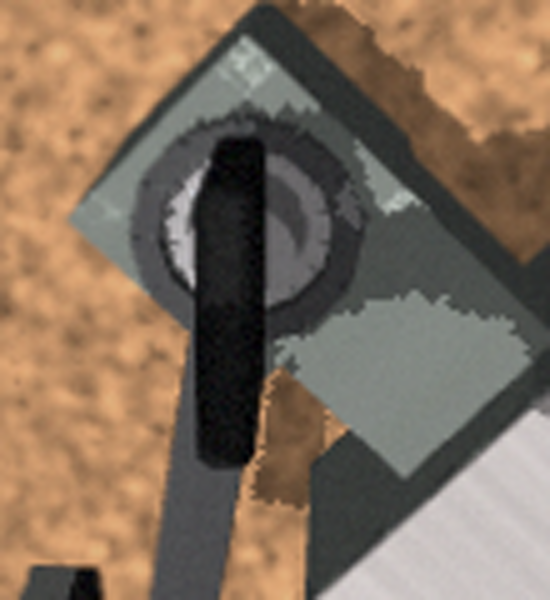

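```bash
python3 -c "
from h import *
plan((.551,-.1383,.2,219),(.551,-.1383,.122,219,14))"
```

```text
[0.15, -0.65, 1.85] 0.15 rows 1.3
  -> [ 0.551  -0.1384  0.1999] -140.98
[-0.0, 0.0, 3.12] 0.0 rows 5.6
  -> [ 0.551  -0.1384  0.1219] -140.98
```

Call:
servo_tool([
  [[0.15, -0.65, 1.85], 0.15],
  [[0.15, -0.65, 1.85], 0.15],
  [[0.15, -0.65, 1.85], 0.15],
  [[0.15, -0.65, 1.85], 0.15],
  [[0.15, -0.65, 1.85], 0.15],
])

```text
clock: 33.58
ee_pos: [0.5515, -0.1386, 0.201]
eef_rot: [-180.0, 0.0, -140.9]
contact_force: [0.3, -0.3, -0.1]
gripper_width: 0.0501
```

Call:
servo_tool([
  [[0, 0, 0.6], 0],
  [[0, 0, 1.2], 0],
  [[0, 0, 1.8], 0],
  [[0, 0, 2.4], 0],
  [[0, 0, 3.0], 0],
  [[0, 0, 3.12], 0],
  [[0, 0, 3.12], 0],
  [[0, 0, 3.12], 0],
])

```text
clock: 34.25
ee_pos: [0.5519, -0.1388, 0.1231]
eef_rot: [-179.9, 0.0, -140.9]
contact_force: [0.0, -0.8, 0.0]
gripper_width: 0.0498
```

Call:
servo_tool([
  [[0, 0, 0], 0],
  [[0, 0, 0], 0],
  [[0, 0, 0], 0],
  [[0, 0, 0], 0],
  [[0, 0, 0], 0],
  [[0, 0, 0], 0],
  [[0, 0, 0], 0],
  [[0, 0, 0], 0],
], hand=4, force=40)

```text
clock: 34.92
ee_pos: [0.5517, -0.1388, 0.1225]
eef_rot: [-179.9, 0.0, -140.9]
contact_force: [-1.1, -0.0, 5.8]
gripper_width: 0.0093
```

```bash
python3 -c "
from h import *
for i in range(3):
  snapshot('wrist'); s=sense(); print(s['ee_pos'],s['eef_rot'],s['contact_force'],s['torque'],s['gripper_width'])"
```

```text
[ 0.55165227 -0.13873101  0.12249432] [-1.79946546e+02  4.14055684e-02 -1.40920450e+02] [-0.91959816  1.35492188  5.97393836] [0.13826353 0.19499752 0.03840456] 0.009599992793204707
[ 0.55162277 -0.13875523  0.12249881] [-1.79948284e+02  4.15099563e-02 -1.40925201e+02] [-0.16457509 -0.09036337  6.37970017] [0.19352312 0.1951717  0.04143667] 0.009485212532074192
[ 0.55162816 -0.13874863  0.12248262] [-1.79949430e+02  4.12890329e-02 -1.40925016e+02] [-0.33087079  1.02301609  6.22157805] [0.12350858 0.19470828 0.06016736] 0.00918008216026268
```

Call:
servo_tool([
  [[0, 0, 0], -0.35],
  [[0, 0, 0], -0.7],
  [[0, 0, 0], -0.7],
  [[0, 0, 0], -0.7],
])

```text
clock: 35.4
ee_pos: [0.5518, -0.1389, 0.1225]
eef_rot: [-179.9, 0.0, -136.7]
contact_force: [-0.5, -0.4, 5.0]
gripper_width: 0.0095
```

Call:
servo_tool([
  [[0, 0, 0], -0.35],
  [[0, 0, 0], -0.7],
  [[0, 0, 0], -0.7],
  [[0, 0, 0], -0.7],
])

```text
clock: 35.73
ee_pos: [0.5519, -0.139, 0.1225]
eef_rot: [-179.9, 0.0, -132.5]
contact_force: [0.0, 0.7, 4.9]
gripper_width: 0.0095
```

Call:
servo_tool([
  [[0, 0, 0], -0.35],
  [[0, 0, 0], -0.7],
  [[0, 0, 0], -0.7],
  [[0, 0, 0], -0.7],
])

```text
clock: 36.07
ee_pos: [0.5519, -0.139, 0.1226]
eef_rot: [-179.9, 0.0, -128.3]
contact_force: [1.0, -0.0, 4.7]
gripper_width: 0.0097
```

```bash
python3 -c "
from h import *
s=sense(); print(s['ee_pos'],s['eef_rot'],s['contact_force'],s['torque'],s['gripper_width'])"
```

```text
[ 0.5519428  -0.13903351  0.12256308] [-1.79893893e+02  2.33206700e-02 -1.28325455e+02] [ 0.97974154 -0.01280012  4.70032795] [-0.00814175  0.05184196  0.03653332] 0.009697599126411079
```

Call:
servo_tool([
  [[0, 0, 0], -0.35],
  [[0, 0, 0], -0.7],
  [[0, 0, 0], -0.7],
  [[0, 0, 0], -0.7],
])

```text
clock: 36.4
ee_pos: [0.5519, -0.139, 0.1226]
eef_rot: [-179.9, 0.0, -124.1]
contact_force: [-0.2, 0.8, 4.8]
gripper_width: 0.0096
```

Call:
servo_tool([
  [[0, 0, 0], -0.35],
  [[0, 0, 0], -0.7],
  [[0, 0, 0], -0.7],
  [[0, 0, 0], -0.7],
])

```text
clock: 36.73
ee_pos: [0.5519, -0.139, 0.1226]
eef_rot: [-179.9, 0.0, -119.9]
contact_force: [0.7, -0.1, 5.1]
gripper_width: 0.0095
```

Call:
servo_tool([
  [[0, 0, 0], -0.35],
  [[0, 0, 0], -0.7],
  [[0, 0, 0], -0.7],
  [[0, 0, 0], -0.7],
])

```text
clock: 37.07
ee_pos: [0.5519, -0.1391, 0.1225]
eef_rot: [-179.9, -0.0, -115.7]
contact_force: [-0.3, 0.2, 5.1]
gripper_width: 0.0098
```

Call:
servo_tool([
  [[0, 0, 0], -0.35],
  [[0, 0, 0], -0.7],
  [[0, 0, 0], -0.7],
  [[0, 0, 0], -0.7],
])

```text
clock: 37.4
ee_pos: [0.5519, -0.1391, 0.1226]
eef_rot: [-179.9, -0.0, -111.5]
contact_force: [0.9, 0.3, 5.4]
gripper_width: 0.0095
```

Call:
servo_tool([
  [[0, 0, 0], -0.35],
  [[0, 0, 0], -0.7],
  [[0, 0, 0], -0.7],
  [[0, 0, 0], -0.7],
])

```text
clock: 37.73
ee_pos: [0.5519, -0.139, 0.1225]
eef_rot: [-179.9, -0.0, -107.3]
contact_force: [-0.7, 0.7, 5.4]
gripper_width: 0.0094
```

```bash
python3 -c "
from h import *
s=sense(); print(s['ee_pos'],s['eef_rot'],s['contact_force'],s['torque'],s['gripper_width'],s['qpos'])"
```

```text
[ 0.55193063 -0.13902745  0.12253913] [-1.79894614e+02 -1.71931341e-02 -1.07323733e+02] [-0.7012536   0.66734406  5.37480784] [-0.03254425  0.00813499 -0.02940139] 0.009413224469744718 [-2.15630123e+01  2.59649455e+01 -1.70829515e+01  4.68457342e+01
 -9.35571696e-03 -9.42393042e+01]
```

Call:
servo_tool([
  [[0, 0, 0], -0.35],
  [[0, 0, 0], -0.7],
  [[0, 0, 0], -0.7],
  [[0, 0, 0], -0.7],
])

```text
clock: 38.07
ee_pos: [0.5519, -0.139, 0.1225]
eef_rot: [-179.9, -0.0, -103.1]
contact_force: [0.1, 0.5, 4.6]
gripper_width: 0.0095
```

Call:
servo_tool([
  [[0, 0, 0], -0.35],
  [[0, 0, 0], -0.7],
  [[0, 0, 0], -0.7],
  [[0, 0, 0], -0.7],
])

```text
clock: 38.4
ee_pos: [0.5519, -0.1391, 0.1225]
eef_rot: [-179.9, -0.0, -99.0]
contact_force: [0.7, 0.6, 5.8]
gripper_width: 0.0094
```

Call:
servo_tool([
  [[0, 0, 0], -0.35],
  [[0, 0, 0], -0.7],
  [[0, 0, 0], -0.7],
  [[0, 0, 0], -0.7],
])

```text
clock: 38.73
ee_pos: [0.5519, -0.139, 0.1225]
eef_rot: [-179.9, -0.0, -94.8]
contact_force: [0.3, 0.2, 5.1]
gripper_width: 0.0093
```

Call:
servo_tool([
  [[0, 0, 0], -0.35],
  [[0, 0, 0], -0.7],
  [[0, 0, 0], -0.7],
  [[0, 0, 0], -0.7],
])

```text
clock: 39.07
ee_pos: [0.5519, -0.139, 0.1224]
eef_rot: [-179.9, -0.0, -90.6]
contact_force: [0.5, -0.5, 6.2]
gripper_width: 0.0095
```

Call:
servo_tool([
  [[0, 0, 0], -0.35],
  [[0, 0, 0], -0.7],
  [[0, 0, 0], -0.7],
  [[0, 0, 0], -0.7],
])

```text
clock: 39.4
ee_pos: [0.5518, -0.1389, 0.1223]
eef_rot: [-179.9, -0.0, -86.4]
contact_force: [-0.4, 0.4, 5.0]
gripper_width: 0.0097
```

Call:
servo_tool([
  [[0, 0, 0], 0.6],
  [[0, 0, 0], 1.2],
  [[0, 0, 0], 1.8],
  [[0, 0, 0], 2.4],
  [[0, 0, 0], 3.0],
  [[0, 0, 0], 3.6],
  [[0, 0, 0], 4.2],
  [[0, 0, 0], 4.6],
])

```text
clock: 40.07
ee_pos: [0.5518, -0.139, 0.1225]
eef_rot: [-179.9, -0.0, -114.2]
contact_force: [-0.9, -0.2, 7.7]
gripper_width: 0.0097
```

Call:
servo_tool([
  [[0, 0, 0], 0.6],
  [[0, 0, 0], 1.2],
  [[0, 0, 0], 1.8],
  [[0, 0, 0], 2.4],
  [[0, 0, 0], 3.0],
  [[0, 0, 0], 3.6],
  [[0, 0, 0], 4.2],
  [[0, 0, 0], 4.6],
])

```text
clock: 40.73
ee_pos: [0.5518, -0.1389, 0.1225]
eef_rot: [-179.9, 0.0, -141.8]
contact_force: [-0.0, -0.3, 5.5]
gripper_width: 0.0094
```

Call:
servo_tool([
  [[0, 0, 0], 0.35],
  [[0, 0, 0], 0.7],
  [[0, 0, 0], 0.7],
  [[0, 0, 0], 0.7],
])

```text
clock: 41.07
ee_pos: [0.5518, -0.1389, 0.1224]
eef_rot: [-179.9, 0.0, -145.8]
contact_force: [-0.1, -0.0, 7.1]
gripper_width: 0.0096
```

Call:
servo_tool([
  [[0, 0, 0], 0.35],
  [[0, 0, 0], 0.7],
  [[0, 0, 0], 0.7],
  [[0, 0, 0], 0.7],
])

```text
clock: 41.4
ee_pos: [0.5517, -0.1389, 0.1223]
eef_rot: [-179.9, 0.0, -150.0]
contact_force: [-0.1, 0.7, 6.4]
gripper_width: 0.0097
```

Call:
servo_tool([
  [[0, 0, 0], 0.35],
  [[0, 0, 0], 0.7],
  [[0, 0, 0], 0.7],
  [[0, 0, 0], 0.7],
])

```text
clock: 41.73
ee_pos: [0.5515, -0.1389, 0.1221]
eef_rot: [-180.0, 0.0, -154.2]
contact_force: [-0.1, 0.1, 4.7]
gripper_width: 0.0093
```

```bash
python3 -c "
from h import *
s=sense(); print(s['ee_pos'],s['eef_rot'],s['contact_force'],s['torque'],s['gripper_width'],s['qpos'])"
```

```text
[ 0.5515159  -0.13886584  0.12214378] [-1.79957586e+02  2.75823760e-02 -1.54232131e+02] [-0.12663177  0.11583804  4.68028741] [-0.00510778  0.00362535  0.01987728] 0.009312649871111089 [-2.15637075e+01  2.59863712e+01 -1.71141026e+01  4.68496454e+01
 -8.46545214e-03 -4.73315696e+01]
```

Call:
servo_tool([
  [[0, 0, 0], 0.35],
  [[0, 0, 0], 0.7],
  [[0, 0, 0], 0.7],
  [[0, 0, 0], 0.7],
])

```text
clock: 42.07
ee_pos: [0.5514, -0.1389, 0.1216]
eef_rot: [-180.0, 0.0, -158.3]
contact_force: [1.5, -1.5, 0.3]
gripper_width: 0.0097
```

Call:
servo_tool([
  [[0, 0, 0], 0.35],
  [[0, 0, 0], 0.7],
  [[0, 0, 0], 0.7],
  [[0, 0, 0], 0.7],
])

```text
clock: 42.4
ee_pos: [0.5512, -0.1388, 0.1214]
eef_rot: [-180.0, -0.0, -162.5]
contact_force: [1.8, -1.3, -2.5]
gripper_width: 0.0092
```

Call:
servo_tool([
  [[0, 0, 0], 0.35],
  [[0, 0, 0], 0.7],
  [[0, 0, 0], 0.7],
  [[0, 0, 0], 0.7],
])

```text
clock: 42.73
ee_pos: [0.5512, -0.1387, 0.1216]
eef_rot: [-180.0, -0.0, -166.6]
contact_force: [0.7, -1.3, -1.8]
gripper_width: 0.0097
```

```bash
python3 -c "
from h import *
s=sense(); print(s['ee_pos'],s['eef_rot'],s['contact_force'],s['torque'],s['gripper_width'],s['qpos'])"
```

```text
[ 0.55121732 -0.13869669  0.12158454] [-1.79999608e+02 -3.92258952e-03 -1.66640606e+02] [ 0.69585704 -1.29813263 -1.84199127] [-0.37735735 -0.52882268 -0.06690602] 0.009655306375664892 [-2.15620489e+01  2.60256244e+01 -1.71433993e+01  4.68339679e+01
 -2.56731261e-03 -3.49214428e+01]
```

Call:
servo_tool([
  [[0, 0, 0], -0.3],
  [[0, 0, 0], -0.6],
  [[0, 0, 0], -0.8],
  [[0, 0, 0], -0.8],
])

```text
clock: 43.07
ee_pos: [0.5513, -0.1386, 0.1218]
eef_rot: [180.0, 0.0, -161.9]
contact_force: [2.5, -1.7, -1.6]
gripper_width: 0.0096
```

Call:
servo_tool([
  [[0, 0, 0.04], 0],
  [[0, 0, 0.08], 0],
  [[0, 0, 0.08], 0],
])

```text
clock: 43.32
ee_pos: [0.5512, -0.1387, 0.1197]
eef_rot: [-180.0, -0.0, -161.9]
contact_force: [1.7, -1.3, -0.9]
gripper_width: 0.0095
```

```bash
python3 -c "
from h import *
s=sense(); print(s['ee_pos'],s['eef_rot'],s['contact_force'],s['torque'],s['gripper_width'])"
```

```text
[ 0.55120423 -0.13874084  0.11968193] [-1.79988818e+02 -2.22917496e-03 -1.61933682e+02] [ 1.70732646 -1.33217853 -0.85169167] [-0.3086857  -0.50237217  0.00691354] 0.009535900523766919
```

Call:
servo_tool([
  [[0, 0, 0.04], 0],
  [[0, 0, 0.08], 0],
  [[0, 0, 0.12], 0],
  [[0, 0, 0.12], 0],
])

```text
clock: 43.65
ee_pos: [0.5512, -0.1387, 0.1166]
eef_rot: [-180.0, -0.0, -161.9]
contact_force: [3.1, -1.4, -0.0]
gripper_width: 0.0094
```

Call:
servo_tool([
  [[0, 0, 0.04], 0],
  [[0, 0, 0.08], 0],
  [[0, 0, 0.08], 0],
  [[0, 0, 0.08], 0],
])

```text
clock: 43.98
ee_pos: [0.5512, -0.1387, 0.1146]
eef_rot: [-180.0, -0.0, -161.9]
contact_force: [2.0, -2.6, -1.3]
gripper_width: 0.0096
```

```bash
python3 -c "
from h import *
s=sense(); print(s['ee_pos'],s['eef_rot'],s['contact_force'],s['torque'],s['gripper_width'])"
```

```text
[ 0.55121573 -0.13872688  0.11464161] [-1.79995605e+02 -1.45496071e-03 -1.61927770e+02] [ 2.03002915 -2.58870174 -1.31150226] [-0.36940787 -0.51600214 -0.00330486] 0.009619634871943743
```

Call:
servo_tool([
  [[0, 0, 0.04], 0],
  [[0, 0, 0.06], 0],
  [[0, 0, 0.06], 0],
])

```text
clock: 44.23
ee_pos: [0.5512, -0.1387, 0.1132]
eef_rot: [-180.0, 0.0, -161.9]
contact_force: [1.6, -1.5, -1.1]
gripper_width: 0.0094
```

Call:
servo_tool([
  [[0, 0, 0.04], 0],
  [[0, 0, 0.06], 0],
  [[0, 0, 0.06], 0],
])

```text
clock: 44.48
ee_pos: [0.5513, -0.1387, 0.1125]
eef_rot: [-180.0, 0.0, -161.9]
contact_force: [-0.5, -0.4, 5.8]
gripper_width: 0.0097
```

```bash
python3 -c "
from h import *
s=sense(); print(s['ee_pos'],s['eef_rot'],s['contact_force'],s['torque'],s['gripper_width'])"
```

```text
[ 0.55133468 -0.13874071  0.11254318] [-1.79972052e+02  2.44578221e-02 -1.61923689e+02] [-0.53463253 -0.40496326  5.81940097] [-0.22799086 -0.04290519  0.01614109] 0.009713560721361486
```

Call:
servo_tool([
  [[0, 0, 0], -0.4],
  [[0, 0, 0], -0.9],
  [[0, 0, 0], -1.4],
  [[0, 0, 0], -1.9],
  [[0, 0, 0], -2.4],
  [[0, 0, 0], -2.9],
  [[0, 0, 0], -3.4],
  [[0, 0, 0], -3.9],
])

```text
clock: 45.15
ee_pos: [0.5518, -0.1392, 0.1126]
eef_rot: [-179.9, 0.0, -138.4]
contact_force: [1.6, -1.3, 4.9]
gripper_width: 0.0094
```

```bash
python3 -c "
from h import *
s=sense(); print(s['ee_pos'],s['eef_rot'],s['contact_force'],s['torque'],s['gripper_width'])"
```

```text
[ 0.55182062 -0.13916805  0.11259913] [-1.79895429e+02  2.34755220e-02 -1.38412292e+02] [ 1.63219535 -1.3104941   4.85201096] [-0.47923656 -0.32914625 -0.17873589] 0.00940216851498944
```

Call:
servo_tool([
  [[0, 0, 0], -0.4],
  [[0, 0, 0], -0.9],
  [[0, 0, 0], -1.4],
  [[0, 0, 0], -1.9],
  [[0, 0, 0], -2.4],
  [[0, 0, 0], -2.9],
  [[0, 0, 0], -3.4],
  [[0, 0, 0], -3.9],
])

```text
clock: 45.82
ee_pos: [0.5517, -0.1392, 0.1126]
eef_rot: [-179.9, -0.0, -115.0]
contact_force: [0.6, -1.8, 4.5]
gripper_width: 0.0095
```

```bash
python3 -c "
from h import *
s=sense(); print(s['ee_pos'],s['eef_rot'],s['contact_force'],s['torque'],s['gripper_width'],s['qpos'])"
```

```text
[ 0.55173892 -0.13923892  0.1125905 ] [-1.79900424e+02 -3.59204525e-02 -1.15012995e+02] [ 0.56981235 -1.8465257   4.47181253] [-0.47680116 -0.33882052 -0.15721834] 0.009528073469240013 [-2.15726631e+01  2.65822239e+01 -1.77438229e+01  4.55767122e+01
 -4.18311205e-02 -8.65597350e+01]
```

Resistance of about 0.16 N m: the bolt is being carried. Small steps to the end stop.

Call:
servo_tool([
  [[0, 0, 0], -0.35],
  [[0, 0, 0], -0.7],
  [[0, 0, 0], -1.05],
  [[0, 0, 0], -1.05],
])

```text
clock: 46.15
ee_pos: [0.5517, -0.1392, 0.1126]
eef_rot: [-179.9, -0.0, -108.8]
contact_force: [-0.5, -2.0, 5.1]
gripper_width: 0.0097
```

```bash
python3 -c "
from h import *
s=sense(); print(s['eef_rot'],s['contact_force'],s['torque'],s['gripper_width'])"
```

```text
[-1.79906785e+02 -4.48585047e-02 -1.08820734e+02] [-0.51220505 -1.95410121  5.11759509] [-0.60764417 -0.27557146 -0.08402784] 0.009695422570235443
```

Call:
servo_tool([
  [[0, 0, 0], -0.2],
  [[0, 0, 0], -0.4],
  [[0, 0, 0], -0.4],
])

```text
clock: 46.4
ee_pos: [0.5518, -0.1393, 0.1126]
eef_rot: [-179.9, -0.1, -106.5]
contact_force: [1.1, -2.0, 5.9]
gripper_width: 0.0095
```

```bash
python3 -c "
from h import *
s=sense(); print(s['eef_rot'],s['contact_force'],s['torque'],s['gripper_width'])
snap('scene','s12.png');a=cv2.imread('pics/s12.png')[170:300,170:330]; cv2.imwrite('pics/s12.png',cv2.resize(a,None,fx=4,fy=4,interpolation=cv2.INTER_CUBIC))"
```

```text
[-1.79906974e+02 -5.29920802e-02 -1.06468407e+02] [ 1.06349268 -1.95544355  5.85769242] [-0.61370575 -0.25530207 -0.11305618] 0.0095031959715161
```

View pics/s12.png

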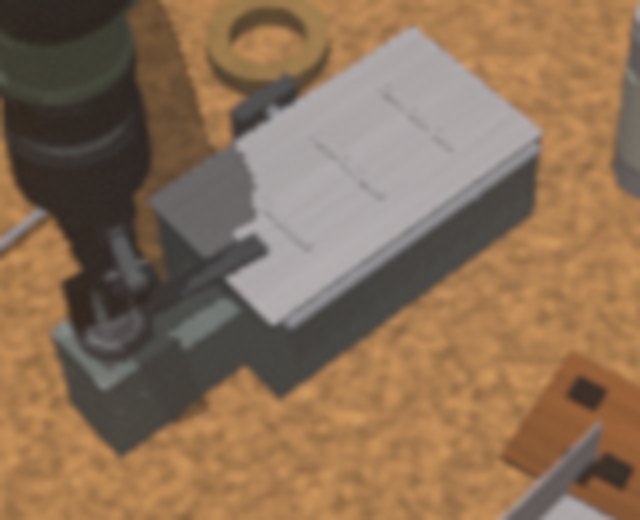

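Call:
servo_tool([
  [[0, 0, 0], -0.2],
  [[0, 0, 0], -0.3],
  [[0, 0, 0], -0.3],
])

```text
clock: 46.7
ee_pos: [0.5517, -0.1392, 0.1126]
eef_rot: [-179.9, -0.1, -104.7]
contact_force: [1.8, -2.1, 5.5]
gripper_width: 0.0093
```

```bash
python3 -c "
from h import *
s=sense(); print(s['eef_rot'],s['contact_force'],s['torque'],s['gripper_width'])
c=snapshot('scene'); p=at_z(c,234.5,231.75,.096); d=p-np.array([.5515,-.1385,.096]); print(p,np.degrees(np.arctan2(d[1],d[0])),np.linalg.norm(d))
d=np.array([.092,.0505]);print('start',np.degrees(np.arctan2(d[1],d[0])))"
```

```text
[-1.79910951e+02 -5.51116380e-02 -1.04687329e+02] [ 1.78971856 -2.1293115   5.54464271] [-0.61150325 -0.25935598 -0.14035869] 0.009285326070507294
[ 0.57640168 -0.04452876  0.096     ] 75.15817237032003 0.09721464532843405
start 28.762957578330777
```

Call:
servo_tool([
  [[0, 0, 0], -0.2],
  [[0, 0, 0], -0.3],
  [[0, 0, 0], -0.3],
])

```text
clock: 47.0
ee_pos: [0.5517, -0.1393, 0.1126]
eef_rot: [-179.9, -0.1, -102.9]
contact_force: [0.9, -2.8, 5.7]
gripper_width: 0.0097
```

```bash
python3 -c "
from h import *
s=sense(); print(s['eef_rot'],s['contact_force'],s['torque'],s['gripper_width'])"
```

```text
[-1.79911985e+02 -5.88691365e-02 -1.02887205e+02] [ 0.87400745 -2.81736029  5.65088805] [-0.56689874 -0.23334273 -0.18543584] 0.009708898606547138
```

Call:
servo_tool([
  [[0, 0, 0], -0.2],
  [[0, 0, 0], -0.4],
  [[0, 0, 0], -0.5],
  [[0, 0, 0], -0.5],
])

```text
clock: 47.33
ee_pos: [0.5517, -0.1393, 0.1126]
eef_rot: [-179.9, -0.1, -99.9]
contact_force: [2.2, -2.8, 6.1]
gripper_width: 0.0095
```

```bash
python3 -c "
from h import *
s=sense(); print(s['eef_rot'],s['contact_force'],s['torque'],s['gripper_width'])"
```

```text
[-1.79917648e+02 -6.50071775e-02 -9.98925472e+01] [ 2.16176171 -2.8209544   6.11058988] [-0.59902055 -0.26080077 -0.11956466] 0.009537471682265541
```

Call:
servo_tool([
  [[0, 0, 0], -0.2],
  [[0, 0, 0], -0.3],
  [[0, 0, 0], -0.3],
])

```text
clock: 47.58
ee_pos: [0.5518, -0.1393, 0.1126]
eef_rot: [-179.9, -0.1, -98.1]
contact_force: [1.6, -1.5, 6.2]
gripper_width: 0.0096
```

```bash
python3 -c "
from h import *
s=sense(); print(s['eef_rot'],s['contact_force'],s['torque'],s['gripper_width'])"
```

```text
[-1.79914689e+02 -6.04982571e-02 -9.81462272e+01] [ 1.64671065 -1.47308925  6.1501068 ] [-0.63044551 -0.26001242 -0.449059  ] 0.009550444531837165
```

Call:
servo_tool([
  [[0, 0, 0], 0.2],
  [[0, 0, 0], 0.4],
  [[0, 0, 0], 0.45],
  [[0, 0, -0.1], 0.45],
  [[0, 0, -0.2], 0.45],
  [[0, 0, -0.3], 0.45],
  [[0, 0, -0.4], 0.45],
  [[0, 0, -0.4], 0.45],
])

```text
clock: 48.25
ee_pos: [0.5509, -0.1385, 0.1221]
eef_rot: [180.0, 0.0, -100.7]
contact_force: [0.8, -2.7, 3.3]
gripper_width: 0.0095
```

Call:
servo_tool([
  [[0, 0, -0.2], 0],
  [[0, 0, -0.4], 0],
  [[0, 0, -0.6], 0],
  [[0, 0, -0.8], 0],
  [[0, 0, -1.0], 0],
  [[0, 0, -1.2], 0],
  [[0, 0, -1.4], 0],
  [[0, 0, -1.6], 0],
])

```text
clock: 48.92
ee_pos: [0.5505, -0.1381, 0.1622]
eef_rot: [179.9, 0.0, -100.7]
contact_force: [-0.0, -1.3, -1.4]
gripper_width: 0.0093
```

Call:
servo_tool([
  [[0, 0, -0.3], 0],
  [[0, 0, -0.6], 0],
  [[0, 0, -0.9], 0],
  [[0, 0, -1.2], 0],
  [[0, 0, -1.6], 0],
  [[0, 0, -2.0], 0],
  [[0, 0, -2.5], 0],
  [[0, 0, -2.5], 0],
])

```text
clock: 49.58
ee_pos: [0.5527, -0.1392, 0.2274]
eef_rot: [-179.7, -0.0, -100.7]
contact_force: [0.5, -0.7, -0.1]
gripper_width: 0.0093
```

```bash
python3 -c "
from h import *
s=sense(); print(s['ee_pos'],s['eef_rot'],s['contact_force'],s['gripper_width'])
snap('scene','s13.png');a=cv2.imread('pics/s13.png')[170:350,110:330]; cv2.imwrite('pics/s13.png',cv2.resize(a,None,fx=3.3,fy=3.3,interpolation=cv2.INTER_CUBIC))
plan((.5829,-.3487,.20,-99,30),(.5829,-.3487,.073,-99,14))"
```

```text
[ 0.55265058 -0.13919418  0.2273727 ] [-1.79748287e+02 -4.50863613e-02 -1.00724230e+02] [ 0.54767507 -0.65525282 -0.08595748] 0.009312014741387306
[4.01, -1.38, 0.52] -0.14 rows 3.6
[4.02, -1.33, 0.52] -0.15 rows 3.6
  -> [ 0.583  -0.3487  0.2001] -98.98
[0.0, 0.0, 2.54] 0.0 rows 4.5
[0.0, 0.0, 2.54] 0.0 rows 4.5
  -> [ 0.583  -0.3487  0.0731] -98.98
```

View pics/s13.png

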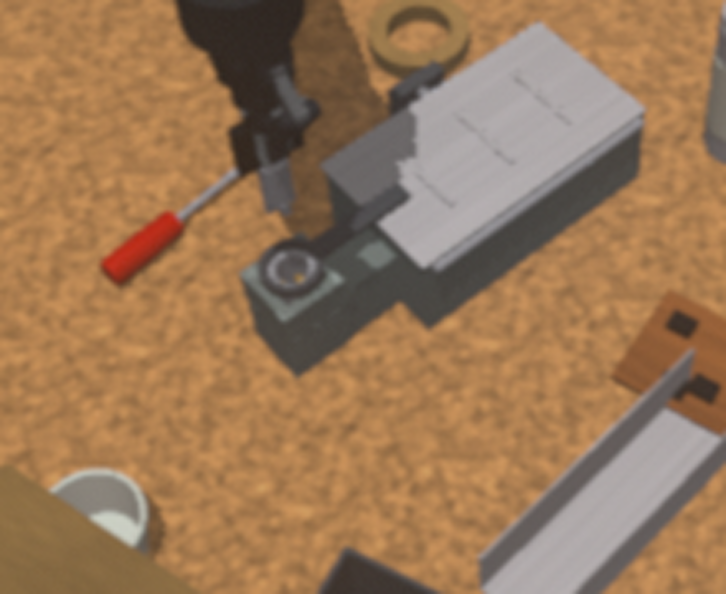

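```bash
python3 -c "
from h import *
s=snap('wrist','w14.png'); print(s['origin'],s['attitude'])
np.savez('w14.npz',**{k:np.array(v) for k,v in s.items()})
cv2.imwrite('pics/w14b.png',cv2.resize(cv2.imread('pics/w14.png'),(800,600),interpolation=cv2.INTER_CUBIC))
"
```

```text
[ 0.53696186 -0.21977305  0.36906495] [-1.88086270e+01  1.50642414e-01  1.69298085e+02]
```

View pics/w14b.png

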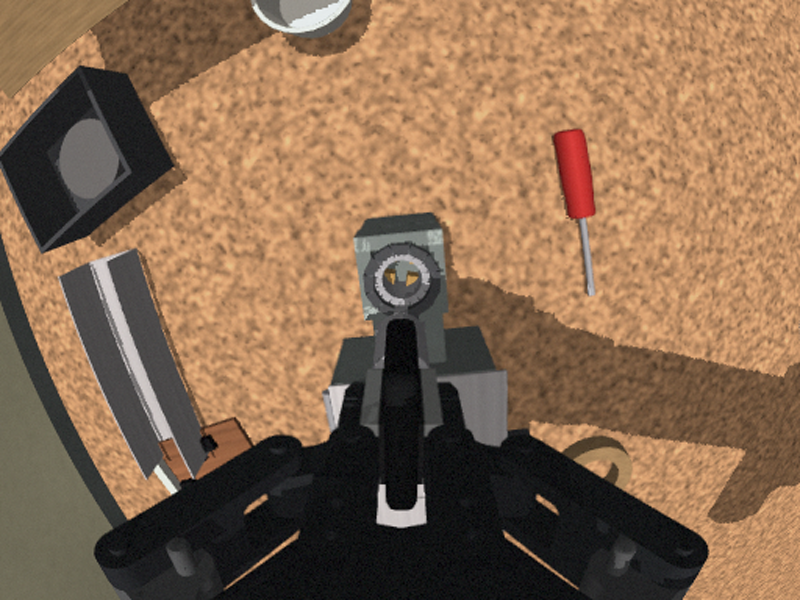

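```bash
python3 - <<'E'
from h import *
def L(f):
    z=np.load(f); return {k:z[k] for k in z}
a,b=L('w11.npz'),L('w14.npz')
def pl(s,p,q):
    o,d1=ray(s,p[0]*.64,p[1]*.64,True);_,d2=ray(s,q[0]*.64,q[1]*.64,True); n=np.cross(d1,d2); n/=np.linalg.norm(n); return n,n@o
n1,c1=pl(a,(95,65),(22,350)); n2,c2=pl(b,(2,97),(125,5))
d=np.cross(n1,n2); d/=np.linalg.norm(d)
for y in (-.5,-.45,-.40,-.35):
    x=np.linalg.solve(np.stack([n1,n2,[0,1,0]]),[c1,c2,y]); print('edge',x.round(3))
print(d, 'pot',at_z(a,150*.64,120*.64,.05,True).round(4))
sc=snapshot('scene'); print('corner at scene', [ (z,at_z(sc,5/3.3+110,465/3.3+170,z).round(3).tolist(), at_z(sc,195/3.3+110,590/3.3+170,z).round(3).tolist()) for z in (.1,.2,.3)])
E
```

```text
edge [ 84.047  -0.5   -19.161]
edge [ 58.446  -0.45  -13.234]
edge [32.845 -0.4   -7.308]
edge [ 7.244 -0.35  -1.381]
[-0.97423256  0.00190271  0.22553779] pot [ 0.582  -0.3475  0.05  ]
corner at scene [(0.1, [0.54, -0.376, 0.1], [0.696, -0.343, 0.1]), (0.2, [0.602, -0.389, 0.2], [0.741, -0.359, 0.2]), (0.3, [0.663, -0.401, 0.3], [0.786, -0.375, 0.3])]
```

```bash
python3 - <<'E'
from h import *
def L(f):
    z=np.load(f); return {k:z[k] for k in z}
a,b=L('w11.npz'),L('w14.npz'); sc=snapshot('scene')
for z in (0,.05,.1,.15,.2,.25):
    print(z,'w11',[at_z(a,*(np.array(q)*.64),z,True)[:2].round(3).tolist() for q in((95,65),(60,200),(22,350))],'w14',[at_z(b,*(np.array(q)*.64),z,True)[:2].round(3).tolist() for q in((2,97),(125,5))],'sc',[at_z(sc,*q,z)[:2].round(3).tolist() for q in((5/3.3+110,465/3.3+170),(195/3.3+110,590/3.3+170))])
E
```

```text
0 w11 [[0.589, -0.463], [0.724, -0.424], [0.93, -0.401]] w14 [[0.924, -0.386], [0.75, -0.41]] sc [[0.478, -0.364], [0.651, -0.327]]
0.05 w11 [[0.575, -0.426], [0.692, -0.392], [0.872, -0.372]] w14 [[0.871, -0.364], [0.721, -0.384]] sc [[0.509, -0.37], [0.674, -0.335]]
0.1 w11 [[0.561, -0.389], [0.661, -0.36], [0.814, -0.343]] w14 [[0.819, -0.341], [0.692, -0.358]] sc [[0.54, -0.376], [0.696, -0.343]]
0.15 w11 [[0.547, -0.352], [0.63, -0.328], [0.756, -0.314]] w14 [[0.766, -0.319], [0.663, -0.333]] sc [[0.571, -0.382], [0.719, -0.351]]
0.2 w11 [[0.533, -0.315], [0.598, -0.296], [0.699, -0.285]] w14 [[0.714, -0.296], [0.635, -0.307]] sc [[0.602, -0.389], [0.741, -0.359]]
0.25 w11 [[0.519, -0.278], [0.567, -0.264], [0.641, -0.256]] w14 [[0.662, -0.274], [0.606, -0.281]] sc [[0.632, -0.395], [0.764, -0.367]]
```

```bash
python3 -c "
from h import *
plan((.5828,-.3475,.20,-99,30),(.5828,-.3475,.073,-99,14))"
```

```text
[3.99, -1.41, 0.48] -0.14 rows 3.5
[4.01, -1.34, 0.47] -0.15 rows 3.5
  -> [ 0.5827 -0.3476  0.2   ] -98.98
[-0.0, -0.0, 2.54] 0.0 rows 4.5
[-0.0, -0.0, 2.54] 0.0 rows 4.5
  -> [ 0.5827 -0.3476  0.073 ] -98.98
```

Call:
servo_tool([
  [[1.0, -0.4, 0.1], 0],
  [[2.0, -0.7, 0.2], 0],
  [[3.0, -1.1, 0.3], 0],
  [[3.99, -1.41, 0.48], -0.14],
  [[3.99, -1.41, 0.48], -0.14],
])

```text
clock: 50.2
ee_pos: [0.5669, -0.2475, 0.2102]
eef_rot: [179.9, -0.1, -100.1]
contact_force: [0.3, -0.7, -1.2]
gripper_width: 0.0093
```

Call:
servo_tool([
  [[1.0, -0.4, 0.1], 0],
  [[2.0, -0.7, 0.2], 0],
  [[3.0, -1.0, 0.3], 0],
  [[4.01, -1.34, 0.47], -0.15],
  [[4.01, -1.34, 0.47], -0.15],
  [[4.01, -1.34, 0.47], -0.15],
  [[4.01, -1.34, 0.47], -0.15],
])

```text
clock: 50.78
ee_pos: [0.5825, -0.3467, 0.1996]
eef_rot: [179.9, 0.1, -99.0]
contact_force: [-0.7, -0.3, -0.7]
gripper_width: 0.0092
```

```bash
python3 -c "
from h import *
s=snap('wrist','w15.png');snap('scene','s15.png'); e=sense();print(e['ee_pos'],e['eef_rot'],e['contact_force'])
a=cv2.resize(cv2.imread('pics/w15.png'),(512,384)); b=cv2.resize(cv2.imread('pics/s15.png')[220:360,90:250],None,fx=1.8,fy=1.8)
c=np.zeros((384,800,3),np.uint8); c[:,:512]=a; c[:b.shape[0],512:512+b.shape[1]]=b; cv2.imwrite('pics/c15.png',c)
plan((.5828,-.3475,.073,-99,14))"
```

```text
[ 0.58294242 -0.34632033  0.20042153] [ 1.79958811e+02  4.10019286e-02 -9.89193132e+01] [-0.49714367 -0.11467623 -0.62694141]
[0.02, -0.0, 2.55] 0.01 rows 4.6
[0.03, -0.0, 2.55] 0.0 rows 4.5
  -> [ 0.5827 -0.3476  0.0729] -98.98
```

Call:
servo_tool([
  [[0, 0, 0.5], 0],
  [[0, 0, 1.0], 0],
  [[0, 0, 1.5], 0],
  [[0, 0, 2.0], 0],
  [[0, 0, 2.5], 0],
  [[0, 0, 3.0], 0],
  [[0, 0, 3.5], 0],
  [[0, 0, 3.5], 0],
])

```text
clock: 51.55
ee_pos: [0.5818, -0.3453, 0.1107]
eef_rot: [179.8, 0.1, -98.9]
contact_force: [-0.3, -0.2, -1.2]
gripper_width: 0.0096
```

Call:
servo_tool([
  [[0, 0, 0.3], 0],
  [[0, 0, 0.6], 0],
  [[0, 0, 0.9], 0],
  [[0, 0, 1.2], 0],
  [[0, 0, 1.4], 0],
  [[0, 0, 1.4], 0],
])

```text
clock: 52.05
ee_pos: [0.5822, -0.3471, 0.0764]
eef_rot: [179.9, 0.1, -99.0]
contact_force: [-0.4, 0.3, -1.6]
gripper_width: 0.0093
```

Call:
servo_tool([
  [[0, 0, 0.1], 0],
  [[0, 0, 0.2], 0],
  [[0, 0, 0.3], 0],
  [[0, 0, 0.3], 0],
])

```text
clock: 52.38
ee_pos: [0.5829, -0.3476, 0.0702]
eef_rot: [180.0, 0.0, -99.0]
contact_force: [-0.1, 0.0, -0.7]
gripper_width: 0.0094
```

```bash
python3 -c "
from h import *
s=snap('wrist');e=sense();print(e['ee_pos'],e['eef_rot'],e['contact_force'],e['torque'])
for c in ('scene','side'): 
  snap(c)
  for k in ('keypot','key','bolt','cover'): print(c,k,[(np.round(d['rect']).tolist(),round(d['p'],2)) for d in look_for(k,c)[:3]])
"
```

```text
[ 0.58291969 -0.34766677  0.07033745] [ 1.79983330e+02  1.14338835e-02 -9.89898899e+01] [-0.22406456  0.20600905 -0.28001812] [-0.00570908 -0.03796166  0.01355529]
scene keypot [([140.0, 316.0, 155.0, 338.0], 0.44), ([145.0, 237.0, 162.0, 258.0], 0.4)]
scene key [([139.0, 308.0, 149.0, 335.0], 0.45)]
scene bolt [([187.0, 225.0, 234.0, 262.0], 0.68), ([180.0, 179.0, 308.0, 286.0], 0.52)]
scene cover [([208.0, 179.0, 303.0, 250.0], 0.78)]
side keypot [([253.0, 221.0, 281.0, 242.0], 0.63), ([300.0, 140.0, 320.0, 159.0], 0.58)]
side key [([302.0, 142.0, 320.0, 159.0], 0.58), ([306.0, 133.0, 312.0, 147.0], 0.5)]
side bolt [([264.0, 154.0, 288.0, 172.0], 0.42)]
side cover [([212.0, 162.0, 281.0, 206.0], 0.57)]
```

Call:
servo_tool([
  [[0, 0, 0.06], 0],
  [[0, 0, 0.12], 0],
  [[0, 0, 0.12], 0],
  [[0, 0, 0.12], 0],
])

```text
clock: 53.27
ee_pos: [0.5829, -0.3476, 0.0673]
eef_rot: [180.0, 0.0, -99.0]
contact_force: [0.6, 0.7, -0.8]
gripper_width: 0.01
```

Call:
servo_tool([
  [[0, 0, 0.04], 0],
  [[0, 0, 0.08], 0],
  [[0, 0, 0.08], 0],
  [[0, 0, 0.08], 0],
])

```text
clock: 53.6
ee_pos: [0.583, -0.3477, 0.0654]
eef_rot: [180.0, 0.0, -99.0]
contact_force: [-0.4, 0.1, -1.5]
gripper_width: 0.0094
```

Call:
servo_tool([
  [[0, 0, 0.03], 0],
  [[0, 0, 0.06], 0],
  [[0, 0, 0.06], 0],
])

```text
clock: 53.85
ee_pos: [0.583, -0.3477, 0.0639]
eef_rot: [180.0, 0.0, -99.0]
contact_force: [0.4, -0.6, -1.8]
gripper_width: 0.0095
```

Call:
servo_tool([
  [[0, 0, 0], 0],
  [[0, 0, 0], 0],
  [[0, 0, 0], 0],
  [[0, 0, 0], 0],
  [[0, 0, 0], 0],
  [[0, 0, 0], 0],
], hand=32)

```text
clock: 54.35
ee_pos: [0.5831, -0.3478, 0.0641]
eef_rot: [-180.0, -0.0, -99.0]
contact_force: [-0.6, 0.6, 0.2]
gripper_width: 0.0316
```

Call:
servo_tool([
  [[0, 0, -0.3], 0],
  [[0, 0, -0.8], 0],
  [[0, 0, -1.4], 0],
  [[0, 0, -2.2], 0],
  [[0, 0, -3.2], 0],
  [[0, 0, -4.4], 0],
  [[0, 0, -5.6], 0],
  [[0, 0, -6], 0],
])

```text
clock: 55.02
ee_pos: [0.585, -0.3491, 0.2209]
eef_rot: [-179.6, -0.2, -99.0]
contact_force: [0.6, -0.7, 0.2]
gripper_width: 0.0324
```

Call:
servo_tool([
  [[-1, 0, -1], 0],
  [[-2, 0, -2], 0],
  [[-3, 0, -2], 0],
  [[-3, 0, -2], 0],
  [[-3, 0, -2], 0],
])

```text
clock: 55.43
ee_pos: [0.5952, -0.2725, 0.2653]
eef_rot: [-179.9, -0.0, -98.9]
contact_force: [-0.7, 0.1, 0.7]
gripper_width: 0.0323
```

```bash
python3 -c "
from h import *
e=sense();print(e['ee_pos'],e['contact_force'],e['gripper_width'])
for c in ('scene','side','wrist'): 
  s=snap(c,c+'_end.png')
  for k in ('keypot','key','bolt','cover','cas_a'): print(c,k,[(np.round(d['rect']).tolist(),round(d['p'],2)) for d in look_for(k,c)[:3]])
  for h in (.005,.05,.1): print('  pot axis',h,np.round(proj(s,(.5825,-.348,h),c=='wrist')))
  if c=='wrist':
    im=np.asarray(s['pixels']).astype(int).sum(2); u,v=map(int,proj(s,(.5825,-.348,.05),True)); print(u,v)
    for r in range(v-44,v+46,4): print(' '.join('%3d'%im[r,q] if 0<=r<384 and 0<=q<512 else '---' for q in range(u-44,u+46,4)))
"
```

```text
[ 0.59518628 -0.2725187   0.2653138 ] [-0.74390205  0.14499705  0.69451001] 0.03228225424225988
scene keypot [([204.0, 176.0, 302.0, 250.0], 0.69), ([143.0, 315.0, 154.0, 339.0], 0.63), ([324.0, 168.0, 349.0, 222.0], 0.44)]
scene key [([123.0, 310.0, 148.0, 333.0], 0.55)]
scene bolt [([186.0, 226.0, 232.0, 262.0], 0.81)]
scene cover [([206.0, 175.0, 305.0, 251.0], 0.97)]
scene cas_a [([188.0, 224.0, 231.0, 262.0], 0.59)]
  pot axis 0.005 [143. 334.]
  pot axis 0.05 [139. 325.]
  pot axis 0.1 [134. 315.]
side keypot [([301.0, 141.0, 320.0, 158.0], 0.53)]
side key [([305.0, 134.0, 316.0, 145.0], 0.68), ([255.0, 220.0, 280.0, 246.0], 0.48)]
side bolt [([267.0, 156.0, 289.0, 169.0], 0.48)]
side cover [([212.0, 160.0, 284.0, 206.0], 0.62), ([170.0, 260.0, 199.0, 314.0], 0.57)]
side cas_a []
  pot axis 0.005 [309. 153.]
  pot axis 0.05 [309. 144.]
  pot axis 0.1 [310. 133.]
wrist keypot []
wrist key [([247.0, 77.0, 268.0, 124.0], 0.87)]
wrist bolt [([320.0, 255.0, 324.0, 271.0], 0.61)]
wrist cover [([263.0, 308.0, 344.0, 357.0], 0.85)]
wrist cas_a []
  pot axis 0.005 [257.  98.]
  pot axis
[... 1467 characters left out ...]
 667 263 128  67 412 293 410 409 701 301 521 492 459 489
263 261 412 436 428 448 700 357 364 367 136 122  63 281 305 418 685 287 324 512 489 491 382
498 400 390 434 450 505 471 702 549 385 195 118  64 293 564 696 235 230 463 488 497 401 418
412 446 455 498 417 454 449 422 456 692 704 699 436 431 311 245 277 448 517 495 459 393 435
482 409 531 439 404 430 415 443 412 478 511 501 286 522 285 438 426 504 445 542 481 472 454
426 440 463 399 478 460 424 442 325 483 517 373 497 440 352 441 467 488 415 418 371 447 467
457 459 499 407 451 491 436 530 454 479 392 442 452 352 393 412 449 417 436 390 455 477 465
419 410 421 401 411 424 450 478 482 509 485 468 436 435 396 451 449 483 455 444 406 506 505
```

```bash
python3 -c "
from h import *
s=snapshot('scene')
for g in (75,80,84,88): print(g,[np.round(proj(s,(.5515+.105*np.cos(np.radians(g))+w*np.sin(np.radians(g)),-.1385+.105*np.sin(np.radians(g))-w*np.cos(np.radians(g)),.096)),1).tolist() for w in(-.007,.007)])
a=cv2.imread('pics/scene_end.png').astype(int).sum(2)
for r in range(218,246,2): print(r,a[r,212:246:2])
"
```

```text
75 [[236.0, 228.5], [238.7, 232.5]]
80 [[233.8, 226.2], [237.0, 229.8]]
84 [[231.9, 224.4], [235.4, 227.9]]
88 [[229.9, 222.8], [233.6, 226.0]]
218 [521 521 516 510 513 518 518 515 511 500 493 519 511 521 527 531 532]
220 [523 513 507 517 522 515 513 516 518 517 507 520 507 523 533 529 532]
222 [515 510 517 515 512 513 518 520 515 518 519 519 498 522 530 531 520]
224 [503 521 516 513 519 520 520 519 516 495 528 532 507 492 524 524 530]
226 [319 502 517 522 520 519 523 501 421 288 448 530 530 507 473 520 528]
228 [204 313 510 522 522 521 476 331 246 247 272 451 522 530 517 483 519]
230 [209 203 316 512 507 420 266 245 251 243 246 456 530 524 521 514 471]
232 [209 208 209 302 316 249 246 250 238 309 459 528 522 521 528 530 519]
234 [211 211 226 241 245 253 245 247 367 512 525 521 524 531 528 525 528]
236 [220 233 250 247 248 238 254 447 524 520 522 523 526 526 524 529 532]
238 [247 246 245 248 221 187 285 503 521 523 526 525 525 525 528 529 540]
240 [245 249 233 206 224 227 197 311 504 527 525 522 527 527 532 542 544]
242 [246 220 208 236 238 240 249 223 309 502 527 527 526 535 543 544 540]
244 [205 220 240 238 275 339 355 316 226 317 507 530 539 542 537 541 539]
```

```bash
python3 -c "
from h import *
s=snapshot('scene')
def tip(g): return np.array(proj(s,(.5515+.105*np.cos(np.radians(g)),-.1385+.105*np.sin(np.radians(g)),.096)))
for g in (24,28,32): print(g,tip(g).round(1))
a=cv2.imread('pics/scene0.png').astype(int).sum(2); b=cv2.imread('pics/scene_end.png').astype(int).sum(2)
for r in range(246,270,2): print(r,a[r,222:250:2])
# bolt axis in end picture: dark pixels orientation via moments
for im,(x0,x1,y0,y1) in ((a,(206,242,246,268)),(b,(203,234,225,246))):
  m=(im[y0:y1,x0:x1]<300)&(im[y0:y1,x0:x1]>225); v,u=np.nonzero(m); print(len(u),u.mean()+x0,v.mean()+y0)
  c=np.cov(u,v); w,V=np.linalg.eigh(c); d=V[:,1]; p=np.array([u.mean()+x0,v.mean()+y0]); q=[at_z(s,*(p+k*d),.096) for k in(-12,12)]; e=q[1]-q[0]; print(np.degrees(np.arctan2(e[1],e[0])))
"
```

```text
24 [239.7 261.6]
28 [240.8 259.1]
32 [241.6 256.5]
246 [344 345 345 300 215 258 335 340 335 279 235 235 242 282]
248 [348 345 343 297 213 198 259 334 333 263 235 246 263 230]
250 [349 334 268 210 202 197 200 256 314 258 241 243 204 182]
252 [297 249 203 202 199 200 198 197 219 228 221 195 184 187]
254 [232 229 230 224 213 210 208 201 196 194 184 185 182 187]
256 [236 233 237 234 231 235 229 226 222 207 183 185 186 187]
258 [205 223 227 240 239 235 230 230 232 213 187 184 184 186]
260 [196 191 185 182 188 215 222 227 235 197 199 194 191 197]
262 [199 206 202 216 329 287 191 182 182 191 204 198 202 211]
264 [191 198 256 311 377 363 262 201 202 203 200 202 228 322]
266 [193 222 309 327 364 389 324 269 201 200 203 299 389 396]
268 [223 245 251 256 251 278 283 335 243 210 321 409 443 414]
240 223.60833333333335 255.00416666666666
-143.09506233242163
241 217.46058091286307 236.55601659751036
-115.36015103302036
```

```bash
python3 -c "
from h import *
s=snapshot('scene'); L=np.array([.5515,-.1385,.096])
for u,v in ((231.5,228.3),(230,227),(233,230),(220,234.5),(239.7,257.8)):
  d=at_z(s,u,v,.096)-L; print(u,v,np.degrees(np.arctan2(d[1],d[0])).round(1),np.linalg.norm(d).round(4))
im=cv2.imread('pics/scene_end.png').astype(int).sum(2)
# bolt mid-line per ring radius on table plane z=.096
im0=cv2.imread('pics/scene0.png').astype(int).sum(2)
for r in (.06,.07,.08,.085,.09,.095):
  o=[]
  for g in range(66,104,2):
    u,v=proj(s,L+r*np.array([np.cos(np.radians(g)),np.sin(np.radians(g)),0])); o.append(int(im[int(round(v)),int(round(u))]))
  print(r,o)
"
```

```text
231.5 228.3 82.9 0.0969
230 227 86.2 0.0966
233 230 79.1 0.0969
220 234.5 85.2 0.0641
239.7 257.8 29.5 0.1015
0.06 [222, 227, 227, 205, 207, 205, 242, 242, 249, 249, 248, 248, 238, 238, 209, 209, 209, 208, 213]
0.07 [430, 430, 503, 424, 448, 254, 227, 243, 251, 253, 244, 268, 316, 424, 479, 512, 439, 511, 437]
0.08 [523, 523, 518, 525, 517, 367, 300, 229, 250, 248, 248, 266, 425, 425, 521, 526, 519, 522, 522]
0.085 [526, 525, 519, 522, 512, 512, 331, 250, 249, 251, 245, 261, 422, 476, 522, 519, 516, 520, 517]
0.09 [527, 523, 521, 520, 525, 521, 381, 238, 243, 252, 246, 265, 425, 519, 519, 519, 520, 520, 515]
0.095 [524, 526, 525, 525, 522, 514, 446, 246, 249, 247, 250, 263, 421, 520, 519, 516, 518, 519, 513]
```

```bash
python3 -c "
from station import sign_off,sense
print(sense()['clock'],sense()['contact_force']); print(sign_off())"
```

```text
56.4833 [ 0.37152375  0.6012142  -0.12880028]
the job is handed in; nothing more can be done
None
```

The job is done and handed in at 56.5 s on the clock, with the gripper clear of everything.

- **Cassettes:** All three stand upright in their bays. One was knocked aside during the run, so I measured it again before picking it up.
- **Cover:** I pressed it down with about 10–12 N. It stayed shut in the pictures after I let go.
- **Lock:** With about 5 N on the key I turned it anticlockwise and then back clockwise until the upward force fell away. The key went in freely by 10 mm. Turning it anticlockwise took about 0.16 N m, rising to 0.45 N m at the end stop.
- **Bolt:** It lies across the cover. The scene picture puts it about 55° from its start, against 57° nominal. That is within measuring error, and the torque rise also points to the end stop.
- **Key:** I pulled it out and set it in the white pot. The last wrist image shows it inside the pot's rim, apparently standing upright.

**Checks that failed or were weak:** I ran out of picture views before the key went into the pot, so the final checks rest on pixel values and the detectors. The detectors were uncertain there: they did not find the pot in the last wrist picture, and in the scene picture ranked the box's cover above it as the pot.

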